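Restock the detector service kit

TASK

Get this service kit ready to go out: first, while the foam is still empty, blow the cutouts clean with one short press of the air duster's nozzle cap, all the way down and let it spring back. Then press each of the kit's parts that lie on the bench (dial gauge, mini calliper, angle bracket, detector block, red T bracket, needle valve; some may be missing today) into its own matching cutout in the foam until it is fully home and level, and leave everything else on the bench where it is.

Things in the scene. Friction and masses are not known exactly. Their poses are not given: they have to be found in the camera images.
- dial: Dial gauge, face up: dark steel case 48 mm across, 16 mm high; on it a black bezel 43 mm across up to 30 mm, white dial on top. Stem 12 mm wide, 13 high, along +x to x = 40 mm, brass tip to 48. Origin: underside, on the dial's axis; z up. Grip across the bezel. About 110 g. Starts flat on the table.
- calliper: Mini calliper: steel beam x -42 to 42, y -7 to 7 mm, 12 high; two jaws 12 high: x -42 to -32 out to y = 28, x -26 to -14 out to y = 26; grey display housing x -24 to 14, y -14 to 14, 30 mm high. Origin: underside, middle of the beam; z up. Grip across the housing in y (28 mm) at x = 0. About 100 g. Starts flat on the table.
- angle: Bare aluminium angle bracket, L-shaped from above, 30 mm high: long leg x -38 to 38, y -26 to -12 mm; short leg x -38 to -24, y -26 to 26 mm. Origin: underside, centre of that 76 x 52 mm rectangle; z up. Grip across the long leg in y (14 mm) at x = 2, y = -19 mm. About 120 g. Starts flat on the table.
- detector: Steel detector block x -30 to 20, y -18 to 18 mm, 30 high, red label on top; two brass fittings (9 mm wide, 5 tall) on top at x = -24.5, y = 8 and -8; white connector x 20 to 32, y -10 to 10, 20 high. Origin: underside (x 0, y 0 of these numbers); z up. Grip across y (36 mm) at x = -5; press the top there. About 150 g. Starts flat on the table.
- tee: Red T-shaped bracket, 30 mm high: cross bar x -32 to -18, y -28 to 28 mm; stem x -18 to 36, y -7 to 7 mm. Origin: underside (x 0, y 0 of these numbers); z up. Grip across the stem in y (14 mm) at x = 6 mm. About 120 g. Starts flat on the table.
- valve: Needle valve: brass body x -17 to 17, y -14 to 14 mm, 16 high; pipe ends 12 mm wide, 13 high, along x to -28 and to +40 mm; round black knob 28 mm across on top, up to 30 mm. Origin: underside, on the knob's axis; z up. Grip across the knob. About 120 g. Starts flat on the table.
- seat_dial (a point): Seat of the dial gauge: point on the blue floor of its cutout; the part's origin and axes coincide with it when fully home. Cutout: the part's outline plus 1.5 mm all round, 16 mm deep, so its top ends 14 mm above the foam. Springy foam lips at the part's grip place, on its +y and -y sides, bulge 1.2 mm into its outline: it takes 5 to 18 N straight down, more than its weight.
- seat_calliper (a point): Seat of the calliper: point on the blue floor of its cutout; the part's origin and axes coincide with it when fully home. Cutout: the part's outline plus 1.5 mm all round, 16 mm deep, so its top ends 14 mm above the foam. Springy foam lips at the part's grip place, on its +y and -y sides, bulge 1.2 mm into its outline: it takes 5 to 18 N straight down, more than its weight.
- seat_angle (a point): Seat of the angle bracket: point on the blue floor of its cutout; the part's origin and axes coincide with it when fully home. Cutout: the part's outline plus 1.5 mm all round, 16 mm deep, so its top ends 14 mm above the foam. Springy foam lips at the part's grip place, on its +y and -y sides, bulge 1.2 mm into its outline: it takes 5 to 18 N straight down, more than its weight.
- seat_detector (a point): Seat of the detector block: point on the blue floor of its cutout; the part's origin and axes coincide with it when fully home. Cutout: the part's outline plus 1.5 mm all round, 16 mm deep, so its top ends 14 mm above the foam. Springy foam lips at the part's grip place, on its +y and -y sides, bulge 1.2 mm into its outline: it takes 5 to 18 N straight down, more than its weight.
- seat_tee (a point): Seat of the T bracket: point on the blue floor of its cutout; the part's origin and axes coincide with it when fully home. Cutout: the part's outline plus 1.5 mm all round, 16 mm deep, so its top ends 14 mm above the foam. Springy foam lips at the part's grip place, on its +y and -y sides, bulge 1.2 mm into its outline: it takes 5 to 18 N straight down, more than its weight.
- seat_valve (a point): Seat of the needle valve: point on the blue floor of its cutout; the part's origin and axes coincide with it when fully home. Cutout: the part's outline plus 1.5 mm all round, 16 mm deep, so its top ends 14 mm above the foam. Springy foam lips at the part's grip place, on its +y and -y sides, bulge 1.2 mm into its outline: it takes 5 to 18 N straight down, more than its weight.
- tray: Grey kit tray fixed to the bench, 212 (x) x 252 (y) x 24 mm; origin: centre of the underside. Six dark foam blocks, 100 (x) x 80 (y) mm, lie in it 2 by 3, in varying places (one for each kind of part); foam tops 24 mm, cutout floors 8 mm above the table. The duster can stands 185 mm from the tray's centre towards its +y.
- nozzle (a joint): Red sprung nozzle cap, 27 mm across, on the fixed white and blue air duster can (53 mm across), short straw towards the tray. Value: travel in m, 0 = up, 0.006 = fully down. 2 N to start, 7 N fully down; springs back by itself.
- nozzle_top (a point): Centre of the top of the nozzle cap, 184 mm above the table when up; moves down with it.
- jar: Small jar with green lid, 42 mm across, 45 mm high, beside the parts. Origin: centre of its underside. Not part of the job.
- vial: Small vial with white cap, 23 mm across, 34 mm high, in front of the tray. Origin: centre of its underside. Not part of the job.
- beaker: Glass beaker, 60 mm across, 75 mm high. Origin: centre of its underside. Not part of the job.
- solvent: Solvent bottle with blue cap, 64 mm across, 150 mm high. Origin: centre of its underside. Not part of the job.
- driver: Screwdriver, 190 mm, orange handle, lying. Origin: centre of its underside. Not part of the job.
- spanner: Spanner, 160 mm, lying. Origin: centre of its underside. Not part of the job.
- brush: Brush, 170 mm, blue handle, lying. Origin: centre of its underside. Not part of the job.
Things that resemble listed ones, but are neither listed nor needed, are in the scene too. Leave any purple look-alike of the detector alone. Leave any yellow look-alike of the part that bears seat_calliper alone.

How it is judged:
On the way, in this order (a step that is already met when the one before it is completed fails the run):
1. the nozzle cap is pressed all the way down while no part is over its cutout yet (value of joint nozzle above 0.0048 m and horizontal distance between dial and seat_dial above 0.03 m and horizontal distance between calliper and seat_calliper above 0.03 m and horizontal distance between angle and seat_angle above 0.03 m and horizontal distance between detector and seat_detector above 0.03 m and horizontal distance between tee and seat_tee above 0.03 m and horizontal distance between valve and seat_valve above 0.03 m), for 0.2 s.
2. the nozzle cap is let go and has sprung back up (value of joint nozzle below 0.001 m), for 0.1 s.
At the end, for the whole second after the job is handed in: every part that is present lies in its own cutout: within 4 mm of its seat sideways, its underside within 2.5 mm of the cutout floor, tilted less than 0.08 rad, turned less than 0.12 rad from the cutout, at rest and released; the nozzle cap is up (horizontal distance between dial and seat_dial below 0.004 m and z of dial in the frame of seat_dial below 0.0025 m and angle between each of dial, calliper, angle, detector, tee, valve's own z axis and vertical below 0.08 rad and angle between the x axis of dial and the x axis of seat_dial, either way round below 0.12 rad and linear speed of each of dial, calliper, angle, detector, tee, valve below 0.02 m/s and horizontal distance between calliper and seat_calliper below 0.004 m and z of calliper in the frame of seat_calliper below 0.0025 m and angle between the x axis of calliper and the x axis of seat_calliper, either way round below 0.12 rad and horizontal distance between angle and seat_angle below 0.004 m and z of angle in the frame of seat_angle below 0.0025 m and angle between the x axis of angle and the x axis of seat_angle, either way round below 0.12 rad and horizontal distance between detector and seat_detector below 0.004 m and z of detector in the frame of seat_detector below 0.0025 m and angle between the x axis of detector and the x axis of seat_detector, either way round below 0.12 rad and horizontal distance between tee and seat_tee below 0.004 m and z of tee in the frame of seat_tee below 0.0025 m and angle between the x axis of tee and the x axis of seat_tee, either way round below 0.12 rad and horizontal distance between valve and seat_valve below 0.004 m and z of valve in the frame of seat_valve below 0.0025 m and angle between the x axis of valve and the x axis of seat_valve, either way round below 0.12 rad and value of joint nozzle below 0.001 m); the robot touches nothing.
It fails at once if a thing that is not part of the kit is pushed aside by more than 5 cm (distance of any of jar, vial, beaker, solvent, driver, spanner, brush from where it was at the start of the episode above 0.05 m).
It fails at once if the jar, vial, beaker or solvent bottle is knocked over (angle between any of jar, vial, beaker, solvent's own z axis and vertical above 0.8 rad).
Of dial, calliper, angle, detector, tee, valve only 4 to 6 are there at a start; the rules pass over those that are not, and their reading is None.
At some moment in a run one of dial, calliper, angle, detector, tee, valve may be knocked a few centimetres aside while the robot is not near it.
Once in a run the grip may slacken for a moment while it holds something.
It also fails if it takes over 210 s, if anything falls off the work surface, if the arm or the gripper's body presses on something with over 40 N, if the wrist force passes 120 N, or if a joint passes its speed limit or range.

ROBOT

A 6-joint arm with a two-finger parallel gripper is mounted at the origin on the work surface. World frame = base frame: x ahead of the robot, y to its left, z up, the work surface at z = 0. Lengths are in m, angles in rad, forces in N, time in s.
With the tool pointing down it reaches from about 0.35 to 0.85 m from the base axis. Payload 8.1 kg.
Tool frame: the origin (TCP) lies at the very end of the fingers, on their centre line; the grasp point (between the pads) lies 19 mm behind it; z points along the fingers, x is the direction in which the jaws open and shut, and the axes are right-handed (so a half turn about z gives the same grasp; the last joint's range is limited). The gripper opens to 93 mm and grips with 3 to 60 N. Pads are 15 mm wide; open, the fingers measure 128 mm over their backs; the gripper's body (75 mm by 188 mm) begins 65 mm behind the grasp point.
Start: joints at [-0.085, 0.13, 1.488, -0, 1.523, -0.085], TCP at [0.6, 0, 0.219] pointing down, gripper open.
Joint ranges: [-2.96, 2.96], [-0.89, 2.26], [0.02, 2.5], [-1.34, 4.48], [0, 2.73], [-2.66, 2.66]. Speed limits (rad/s): [2.39, 2.39, 2.79, 3.14, 3.14, 3.14].

INTERFACE

Orientations are given as a rotation vector (axis times angle).
In Python, from workcell import status, optics, manip gives the robot as it stands.
- The arm moves only by the tool arm_command, never from a script. Its arguments are lists of equal length, an entry for each row: "travel": the shift along the tool's x, y, z in mm, a list of three; "turn": the turn about the tool's z in degrees; "fingers": the finger opening in mm, from 0 to 93. A call has 1 to 20 rows; each row is the pose to reach, as a shift and turn from the pose commanded when the call began, along the tool's axes at that moment; what a row does not reach only later rows make up. A row lasts 1/8 s, in which the tool goes at most 62.5 mm and 10.7 degrees, less where a joint would pass 70% of its speed; a pose out of reach is approached as far as the arm can. A call with a gripper value outside its range is refused whole. The fingers move at their own pace and stop on an object; "grip_force" is the grip in N (left out, the last holds). Time passes only in rows, so rows that repeat a pose let the fingers close. It gives the time, the measured TCP pose, the force and the opening at its end, in the units of the state.
- status.read_state(): the state, without advancing time (a new reading comes with each control period).
- optics.capture(name): name is "scene" or "side" or "wrist"; returns a dict with "color" (420x560x3 uint8, red, green, blue), "fx", "fy", "cx", "cy" (pixels), "camera_from_world" (4x4, takes a point from world to camera coordinates). Camera axes: x right, y down, z forward; pixel columns grow to the right and rows downward; lengths in m; the calibration is good to about 2 mm. A picture is of the moment at which its call begins. There is no depth.
- manip.job_done(): hands the job in, once; it reports no verdict.
Trained networks look in a picture, given as the dict that the camera call returned (one of the last four; its "shot" number tells which), for a name from the list of things; names that differ only in an ending like _2 or _b are one class to them, and where a whole thing is asked for, a point or a joint stands for the part that bears it (a point fixed in the world has none). Each returns a list of dicts, best first, with "conf" (0 to 1); they miss things now and then, are a little off and sometimes report something else, mostly with a low value. They report only what shows in the picture. A call takes as long as a camera call. They do not tell look-alikes from the thing itself.
- optics.trace(picture, name): "mask" (420x560 bool, what is visible of it) and "centre" ([column, row] in pixels, amid what is visible of it).
- optics.landmark_of(picture, name): "centre" ([column, row] in pixels: a listed point, or the origin of a listed thing).
The state is a dict: "time_s": time; "qpos": joint angles; "qvel": joint speeds; "joint_efforts": joint torques, N m; "position": TCP position; "eef_rot": TCP orientation; "contact_force": force on the tool from outside, world axes, zero at the start; "ft_torque": the same for the moment, N m; "gripper_width": opening from 0.0 (shut) to 1.0 (fully open).
Only numpy, scipy, OpenCV 4.12 (cv2) and the standard library are available. Lean on these libraries where they do the work, as an engineer would, in place of code of your own. Each camera call takes 0.05 s, during which the arm holds its last target. There are 200 camera calls.

## Working session

There is one attempt and no reset: what is moved stays moved. The work goes in short steps, Python scripts to look and compute and a tool call to move; the robot and the scene stay as the last step left them, time stands still between calls to the robot, and variables do not carry over. Pictures are saved under pics/ and viewed, about 12 in all and at most 16, crops included, and the job is handed in when it is done.

Besides the shell and the picture viewer there is one more tool, called after "Request:" as name([rows], argument=value, ...), one row to a line, values as JSON. arm_command: Moves the arm, as the interface text tells. Its arguments: {"type":"object","properties":{"travel":{"type":"array"},"turn":{"type":"array"},"fingers":{"type":"array"},"grip_force":{"type":"number"}},"required":["travel","turn","fingers"]}

```bash
mkdir -p pics; cat > h.py <<'E'
import numpy as np, cv2
from workcell import status, optics, manip
from scipy.spatial.transform import Rotation as R
PARTS=['dial','calliper','angle','detector','tee','valve']
def save(p,n): cv2.imwrite('pics/'+n,p['color'][:,:,::-1])
def ray(p,uv):
    T=np.array(p['camera_from_world']);d=T[:3,:3].T@np.array([(uv[0]-p['cx'])/p['fx'],(uv[1]-p['cy'])/p['fy'],1])
    return -T[:3,:3].T@T[:3,3],d
def at_z(p,uv,z):
    o,d=ray(p,uv);return o+d*(z-o[2])/d[2]
def proj(p,X):
    T=np.array(p['camera_from_world']);c=T[:3,:3]@np.array(X)+T[:3,3]
    return np.array([p['fx']*c[0]/c[2]+p['cx'],p['fy']*c[1]/c[2]+p['cy']])
E
python3 - <<'E'
from h import *
s=status.read_state();print(s)
for c in ['scene','side','wrist']:
    p=optics.capture(c);save(p,c+'0.png')
    T=np.array(p['camera_from_world']);print(c,'pos',-T[:3,:3].T@T[:3,3],'fx',p['fx'])
    for n in PARTS+['nozzle_top','tray']+(['jar','vial','beaker','solvent'] if c=='scene' else []):
        z={'nozzle_top':.184}.get(n,0)
        print(n,[(np.round(l['centre']),round(l['conf'],2),at_z(p,l['centre'],z)[:2].round(3)) for l in optics.landmark_of(p,n)[:3]])
    if c!='side':
      for n in PARTS:
        print('seat',n,[(np.round(l['centre']),round(l['conf'],2),at_z(p,l['centre'],.008)[:2].round(3)) for l in optics.landmark_of(p,'seat_'+n)[:2]])
E
```

```text
{'time_s': 0.0, 'qpos': array([-8.54102206e-02,  1.31124398e-01,  1.48926479e+00, -2.70265258e-05,
        1.52298909e+00, -8.53934747e-02]), 'qvel': array([-0.00108463,  0.00099638, -0.00132634, -0.00038873,  0.00072273,
        0.00190143]), 'joint_efforts': array([-1.61290725e-03, -5.59853125e+01, -4.91755986e+01,  7.67333270e-02,
        3.59135563e-02, -2.97389461e-04]), 'position': array([5.99441086e-01, 5.38363773e-05, 2.17617358e-01]), 'eef_rot': array([-3.14146599e+00,  2.42368083e-05,  2.79813706e-03]), 'contact_force': array([ 1.21914076, -0.37797117,  0.06364925]), 'ft_torque': array([ 0.00658321,  0.03346643, -0.04415915]), 'gripper_width': 0.997288931950488}
scene pos [ 1.36123379 -0.01765266  1.28386096] fx 476.77832766382147
dial [(array([216., 242.]), 0.71, array([ 0.607, -0.145]))]
calliper [(array([220., 200.]), 0.77, array([ 0.447, -0.132]))]
angle [(array([183., 242.]), 0.62, array([ 0.599, -0.248]))]
detector [(array([181., 202.]), 0.76, array([ 0.446, -0.261])), (array([134., 215.]), 0.72, array([ 0.485, -0.408])), (array([377., 185.]), 0.72, array([0.424, 0.39
[... 1905 characters left out ...]
]
tray []
wrist pos [0.59931485 0.08404659 0.38473987] fx 331.2477697296192
dial [(array([284., 286.]), 0.96, array([ 0.606, -0.135]))]
calliper []
angle [(array([280., 358.]), 0.68, array([ 0.601, -0.25 ]))]
detector [(array([174., 359.]), 0.92, array([ 0.451, -0.252]))]
tee [(array([282., 283.]), 0.19, array([ 0.603, -0.131]))]
valve []
nozzle_top []
tray []
seat dial []
seat calliper []
seat angle [(array([262., 127.]), 0.83, array([0.58 , 0.066])), (array([167., 120.]), 0.66, array([0.477, 0.073]))]
seat detector [(array([271.,  46.]), 0.6, array([0.591, 0.147]))]
seat tee [(array([172.,  39.]), 0.71, array([0.49 , 0.154]))]
seat valve [(array([171., 118.]), 0.75, array([0.481, 0.075]))]
```

```bash
python3 - <<'E'
import cv2
a=cv2.imread('pics/scene0.png')[150:330,90:430];cv2.imwrite('pics/s1.png',cv2.resize(a,None,fx=2.3,fy=2.3,interpolation=cv2.INTER_CUBIC))
E
```

```text
(no output)
```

View pics/s1.png

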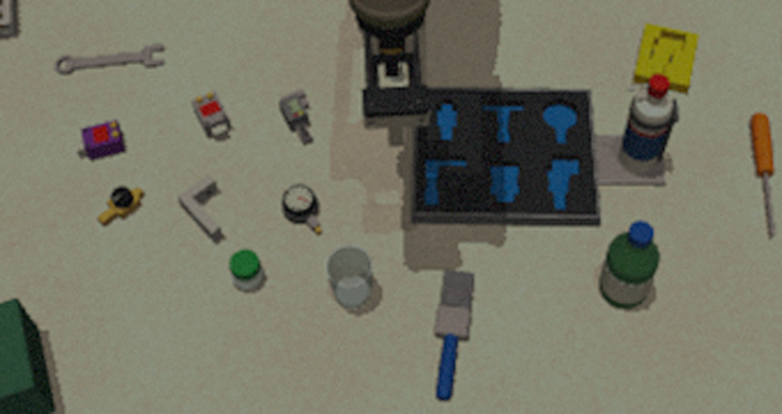

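View pics/wrist0.png

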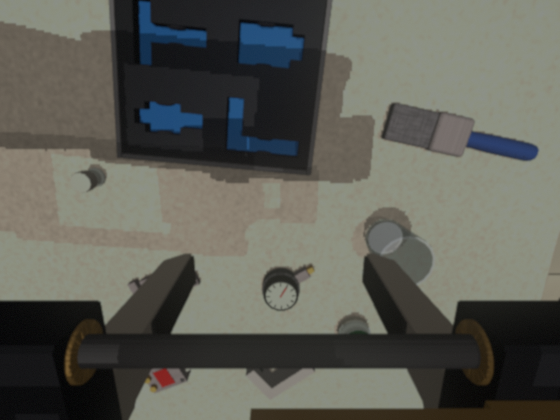

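The scene view shows the dial (216,238), calliper (218,198), angle (180,241), detector with red label (182,200) and valve (143,238). There is no tee on the bench. The purple block (134,210) and the yellow block (380,175) are the look-alikes. Next I'll look from above the tray, then press the cap.

Request:
arm_command([
  [-65, -70, -80],
  [-65, -70, -80],
  [-65, -70, -80],
  [-65, -70, -80],
  [-65, -70, -80],
], turn=[0, 0, 0, 0, 0], fingers=[0, 0, 0, 0, 0])

```text
time_s: 2.78
position: [0.5348, 0.0693, 0.2969]
eef_rot: [3.141, -0.001, -0.004]
contact_force: [-0.4, -0.6, -0.2]
gripper_width: 0.512
```

```bash
python3 - <<'E'
from h import *
s=status.read_state();print(s['position'],s['eef_rot'],s['time_s'])
p=optics.capture('wrist');save(p,'w1.png')
for n in ['nozzle_top']+['seat_'+k for k in PARTS]:
    z=.184 if n[0]=='n' else .008
    print(n,[(np.round(l['centre'],1),round(l['conf'],2),at_z(p,l['centre'],z)[:2].round(4)) for l in optics.landmark_of(p,n)[:2]])
# blue floor regions
hsv=cv2.cvtColor(p['color'],cv2.COLOR_RGB2HSV)
m=((hsv[...,0]>98)&(hsv[...,0]<118)&(hsv[...,1]>140)&(hsv[...,2]>40)).astype('uint8')
n,l,st,c=cv2.connectedComponentsWithStats(m)
for i in range(1,n):
    if st[i,4]>200: print(st[i],c[i].round(1),at_z(p,c[i],.008)[:2].round(4))
E
```

```text
[0.53475965 0.06929941 0.29686939] [ 3.14125012e+00 -1.37833354e-03 -4.21883623e-03] 2.775
nozzle_top []
seat_dial [(array([240.1,  38.6]), 0.75, array([0.4852, 0.2372])), (array([231.1, 357.4]), 0.32, array([ 0.4532, -0.2406]))]
seat_calliper [(array([330.8,  53.8]), 0.61, array([0.598, 0.22 ])), (array([320.2, 357.7]), 0.39, array([ 0.6018, -0.2408]))]
seat_angle [(array([312.9, 174.3]), 0.92, array([0.5802, 0.0679]))]
seat_detector [(array([323.3, 117.4]), 0.79, array([0.5916, 0.1437]))]
seat_tee [(array([245.9, 110.1]), 0.88, array([0.4898, 0.153 ])), (array([231.5, 358.8]), 0.33, array([ 0.4538, -0.2435]))]
seat_valve [(array([239.6, 169.3]), 0.67, array([0.4788, 0.0749]))]
[ 219   17   62   43 1706] [244.4  38.6] [0.4905 0.2373]
[ 295   25   71   43 1745] [323.8  48.9] [0.589  0.2256]
[ 219   82   56   49 1119] [239.5 107.3] [0.4816 0.1565]
[ 298   98   50   35 1371] [321.1 115.5] [0.5887 0.1461]
[285 155  56  42 838] [304.1 180.8] [0.5682 0.0587]
[217 159  52  22 734] [241.  169.5] [0.4807 0.0746]
[479 183  52  17 378] [505. 191.] [0.8507 0.0443]
```

View pics/w1.png

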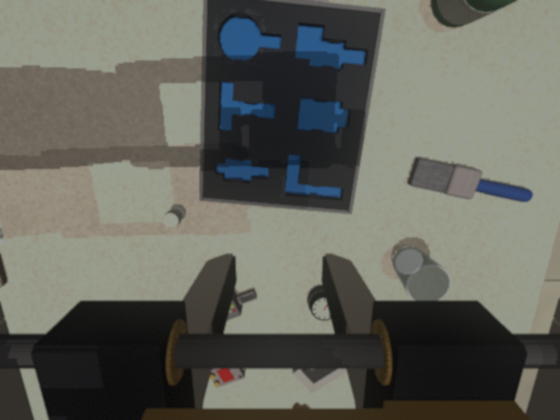

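Cap is out of view here; all six cutouts are visible: dial (240,39), calliper (325,48), tee (240,107), detector (321,116), valve (241,170) and angle (304,180). I'll fit the tray pose with the outline model and triangulate the cap.

```bash
cat >> h.py <<'E'
def box(x0,x1,y0,y1): return np.array([[x0,y0],[x1,y0],[x1,y1],[x0,y1]],float)
def circ(r,cx=0,cy=0): a=np.arange(0,2*np.pi,.15);return np.c_[cx+r*np.cos(a),cy+r*np.sin(a)]
OUT={'dial':[circ(24),box(0,40,-6,6),box(40,48,-3,3)],'calliper':[box(-42,42,-7,7),box(-42,-32,0,28),box(-26,-14,0,26),box(-24,14,-14,14)],
'angle':[box(-38,38,-26,-12),box(-38,-24,-26,26)],'detector':[box(-30,20,-18,18),box(19,32,-10,10)],
'tee':[box(-32,-18,-28,28),box(-19,36,-7,7)],'valve':[box(-17,17,-14,14),box(-28,40,-6,6)]}
def drawp(p,prims,pose,z,grow=0,S=4):
    im=np.zeros((420,560),np.uint8);x,y,t=pose;c,s=np.cos(t),np.sin(t)
    for q in prims:
        ctr=(q.min(0)+q.max(0))/2;g=q+grow*np.sign(np.round(q-ctr,6)) if len(q)==4 else ctr+(q-ctr)*(1+grow/np.abs(q-ctr).max())
        g=g/1000;pts=np.array([proj(p,[x+c*a-s*b,y+s*a+c*b,z]) for a,b in g])
        cv2.fillPoly(im,[np.round(pts*16).astype(np.int32)],255,cv2.LINE_AA,4)
    return im/255.
def seatmask(p,n,pose): return np.minimum(drawp(p,OUT[n],pose,.008,1.5),drawp(p,OUT[n],pose,.024,1.5))
def blue(p):
    h=cv2.cvtColor(p['color'],cv2.COLOR_RGB2HSV);return ((h[...,0]>96)&(h[...,0]<120)&(h[...,1]>130)&(h[...,2]>35)).astype(float)
from scipy.optimize import minimize
def fitseat(p,n,pose0,B=None):
    B=blue(p) if B is None else B
    near=cv2.dilate((seatmask(p,n,pose0)>0).astype(np.uint8),np.ones((15,15)))>0
    Bn=cv2.GaussianBlur(B*near,(0,0),1.0)
    def cost(v):
        m=cv2.GaussianBlur(seatmask(p,n,[v[0]/1e3,v[1]/1e3,v[2]/50]),(0,0),1.0);return ((m-Bn)**2).sum()
    v0=np.array([pose0[0]*1e3,pose0[1]*1e3,pose0[2]*50])
    r=minimize(cost,v0,method='Nelder-Mead',options=dict(initial_simplex=v0+np.array([[0,0,0],[4,0,0],[0,4,0],[0,0,4]]),xatol=.05,fatol=.05))
    return np.array([r.x[0]/1e3,r.x[1]/1e3,r.x[2]/50]),r.fun/Bn.sum()
E
python3 - <<'E'
from h import *
p=optics.capture('wrist')
g=dict(dial=(.485,.237),calliper=(.598,.22),tee=(.49,.153),detector=(.5916,.1437),valve=(.479,.075),angle=(.58,.068))
res={}
for n,a in g.items():
    f,e=fitseat(p,n,[*a,-.09]);res[n]=f;print(n,f.round(4),round(e,3))
# tray fit
off=dict(dial=(-12,0),calliper=(0,-7),angle=(0,0),detector=(-1,0),tee=(-2,0),valve=(-6,0))
blk=dict(dial=(-1,1),calliper=(1,1),tee=(-1,0),detector=(1,0),valve=(-1,-1),angle=(1,-1))
def mod(v,n):
    x=blk[n][0]*v[3]+off[n][0]/1e3;y=blk[n][1]*v[4]+off[n][1]/1e3;c,s=np.cos(v[2]),np.sin(v[2]);return np.array([v[0]+c*x-s*y,v[1]+s*x+c*y])
from scipy.optimize import least_squares
r=least_squares(lambda v:np.concatenate([mod(v,n)-res[n][:2] for n in res]),[.535,.148,-.09,.05,.08]);v=r.x
print('tray',v.round(4),'resid mm',(r.fun*1e3).round(1))
for n in res: print(n,mod(v,n).round(4))
print('nozzle',v[0]-np.sin(v[2])*.185,v[1]+np.cos(v[2])*.185)
q=[]
for c in ['scene','side']:
    p=optics.capture(c);l=optics.landmark_of(p,'nozzle_top')[0];q.append(ray(p,l['centre']));print(c,l['conf'],at_z(p,l['centre'],.184).round(4))
E
```

```text
dial [ 0.4857  0.2367 -0.095 ] 0.016
calliper [ 0.5967  0.2193 -0.1035] 0.022
tee [ 0.4899  0.1547 -0.1057] 0.026
detector [ 0.5896  0.146  -0.0749] 0.018
valve [ 0.4769  0.0761 -0.0945] 0.03
angle [ 0.5824  0.066  -0.1002] 0.037
tray [ 0.5405  0.1507 -0.0922  0.0499  0.0804] resid mm [ 0.6 -0.3  0.2 -0.1 -1.1  0.7 -0.5  0.1  0.5 -0.4  0.3 -0.1]
dial [0.4863 0.2365]
calliper [0.5969 0.2192]
tee [0.4888 0.1554]
detector [0.5891 0.1462]
valve [0.4775 0.0757]
angle [0.5827 0.066 ]
nozzle 0.5575165443954265 0.3348674611515772
scene 0.61 [0.5548 0.332  0.184 ]
side 0.55 [0.5601 0.3492 0.184 ]
```

Request:
arm_command([
  [22, -60, 0],
  [22, -120, 20],
  [22, -180, 40],
  [22, -240, 70],
  [22, -264, 90],
  [22, -264, 100],
  [22, -264, 100],
  [22, -264, 100],
], turn=[0, 0, 0, 0, 0, 0, 0, 0], fingers=[0, 0, 0, 0, 0, 0, 0, 0])

```text
time_s: 4.42
position: [0.5579, 0.333, 0.2001]
eef_rot: [-3.141, 0.002, -0.003]
contact_force: [0.6, -0.5, 0.5]
gripper_width: 0.004
```

```bash
python3 - <<'E'
from h import *
p=optics.capture('side');a=cv2.resize(p['color'][90:210,160:320,::-1],None,fx=4,fy=4);q=optics.capture('scene')
b=cv2.resize(q['color'][130:250,330:430,::-1],None,fx=4,fy=4)
cv2.imwrite('pics/n1.png',cv2.resize(np.hstack([a,b]),None,fx=.75,fy=.75))
print(status.read_state()['position'])
E
```

```text
[0.55801026 0.3332244  0.2003352 ]
```

View pics/n1.png

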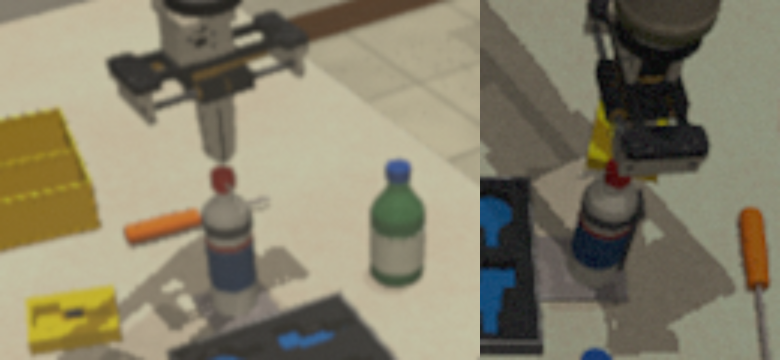

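The closed fingers sit above the red cap in both views (side crop about (220,160), scene crop about (617,165)). Pressing now.

Request:
arm_command([
  [0, 0, 12],
  [0, 0, 18],
  [0, 0, 22],
  [0, 0, 23],
  [0, 0, 24],
  [0, 0, 24],
  [0, 0, 24],
], turn=[0, 0, 0, 0, 0, 0, 0], fingers=[0, 0, 0, 0, 0, 0, 0])

```text
time_s: 5.4
position: [0.5574, 0.3337, 0.1781]
eef_rot: [-3.141, 0.0, -0.003]
contact_force: [-7.7, -7.8, 21.2]
gripper_width: 0.005
```

Request:
arm_command([
  [0, 0, 1],
  [0, 0, 1],
  [0, 0, 1],
], turn=[0, 0, 0], fingers=[0, 0, 0])

```text
time_s: 5.78
position: [0.5575, 0.3337, 0.178]
eef_rot: [-3.141, 0.0, -0.004]
contact_force: [-11.4, -7.7, 26.2]
gripper_width: 0.006
```

Request:
arm_command([
  [0, 0, -15],
  [0, 0, -40],
  [0, 0, -80],
  [0, 0, -100],
  [0, 0, -100],
], turn=[0, 0, 0, 0, 0], fingers=[0, 20, 60, 93, 93])

```text
time_s: 6.4
position: [0.5578, 0.3345, 0.2752]
eef_rot: [-3.14, -0.0, -0.004]
contact_force: [1.2, -0.6, -0.5]
gripper_width: 0.383
```

Request:
arm_command([
  [-3, 60, -30],
  [-5, 120, -50],
  [-7, 180, -50],
  [-10, 240, -50],
  [-12, 300, -50],
  [-15, 360, -50],
  [-17, 420, -50],
  [-20, 480, -50],
  [-23, 540, -50],
  [-25, 600, -50],
  [-27, 650, -50],
  [-27, 668, -50],
  [-27, 668, -50],
  [-27, 668, -50],
], turn=[0, 0, 0, 0, 0, 0, 0, 0, 0, 0, 0, 0, 0, 0], fingers=[93, 93, 93, 93, 93, 93, 93, 93, 93, 93, 93, 93, 93, 93])

```text
time_s: 8.15
position: [0.5304, -0.3324, 0.3231]
eef_rot: [-3.141, -0.002, 0.001]
contact_force: [0.9, 0.7, 0.2]
gripper_width: 1.002
```

```bash
python3 - <<'E'
from h import *
print(status.read_state()['position'])
p=optics.capture('wrist');save(p,'w2.png')
for n in ['dial','calliper','angle','detector','valve']:
    print(n,[(np.round(l['centre'],1),round(l['conf'],2),at_z(p,l['centre'],0)[:2].round(4)) for l in optics.landmark_of(p,n)[:2]])
E
```

```text
[ 0.53035483 -0.33235879  0.32310332]
dial [(array([334.7,  19. ]), 0.61, array([ 0.6019, -0.1346])), (array([223.7,  20.8]), 0.27, array([ 0.4566, -0.1369]))]
calliper [(array([223.6,  19.2]), 0.56, array([ 0.4566, -0.135 ]))]
angle [(array([329. , 108.4]), 0.6, array([ 0.5996, -0.246 ]))]
detector [(array([221.9, 114.1]), 0.92, array([ 0.4485, -0.2539])), (array([248.1, 216.6]), 0.69, array([ 0.4816, -0.4062]))]
valve [(array([312.3, 190.2]), 0.92, array([ 0.5799, -0.364 ]))]
```

View pics/w2.png

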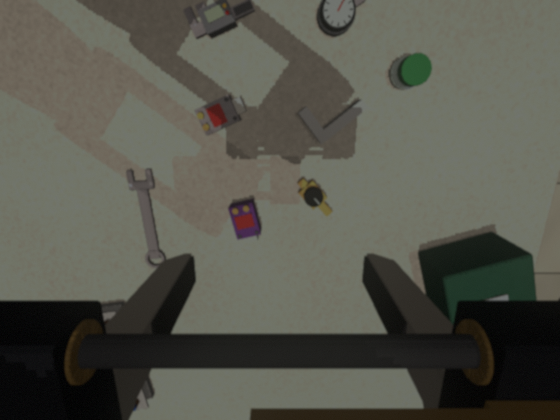

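The view shows the calliper (217,15), dial (337,12), detector with red label (217,115), angle (330,120) and valve (313,193). The purple look-alike is at (245,217). I'll fit part poses to the traced masks.

```bash
cat >> h.py <<'E'
H={'dial':[(circ(24),0,16),(circ(21.5),16,30),(box(0,40,-6,6),0,13),(box(40,48,-3,3),3,9)],
'calliper':[(box(-42,42,-7,7),0,12),(box(-42,-32,0,28),0,12),(box(-26,-14,0,26),0,12),(box(-24,14,-14,14),0,30)],
'angle':[(q,0,30) for q in OUT['angle']],'detector':[(box(-30,20,-18,18),0,30),(box(20,32,-10,10),0,20),(box(-29,-20,3.5,12.5),30,35),(box(-29,-20,-12.5,-3.5),30,35)],
'tee':[(q,0,30) for q in OUT['tee']],'valve':[(box(-17,17,-14,14),0,16),(box(-28,40,-6,6),0,13),(circ(14),16,30)]}
def silh(p,n,pose,z0=0):
    im=np.zeros((420,560),np.uint8);x,y,t=pose;c,s=np.cos(t),np.sin(t)
    for q,a,b in H[n]:
        pts=np.array([proj(p,[x+(c*u-s*w)/1e3,y+(s*u+c*w)/1e3,z0+z/1e3]) for z in (a,b) for u,w in q])
        cv2.fillPoly(im,[cv2.convexHull(np.round(pts*16).astype(np.int32))],255,cv2.LINE_AA,4)
    return im/255.
def fitpart(p,n,xy,z0=0,yaws=None,mask=None):
    if mask is None:
        tr=[t for t in optics.trace(p,n)]
        tr=[t for t in tr if np.linalg.norm(at_z(p,t['centre'],.015+z0)[:2]-xy)<.04]
        if not tr: return None
        mask=tr[0]['mask']
    M=cv2.GaussianBlur(mask.astype(float),(0,0),1.)
    best=None
    for y0 in (np.arange(-180,180,30)/57.3 if yaws is None else yaws):
        v0=np.array([xy[0]*1e3,xy[1]*1e3,y0*40])
        cost=lambda v:((cv2.GaussianBlur(silh(p,n,[v[0]/1e3,v[1]/1e3,v[2]/40],z0),(0,0),1.)-M)**2).sum()
        r=minimize(cost,v0,method='Nelder-Mead',options=dict(initial_simplex=v0+np.array([[0,0,0],[6,0,0],[0,6,0],[0,0,8]]),xatol=.1,fatol=.1))
        if best is None or r.fun<best.fun: best=r
    v=best.x;return np.array([v[0]/1e3,v[1]/1e3,(v[2]/40+np.pi)%(2*np.pi)-np.pi]),best.fun/M.sum()
E
cat > fp.py <<'E'
from h import *
import sys
# usage: fp.py name x y [yaw]
def overlay(p,fits,fn,crop=None):
    im=p['color'][:,:,::-1].copy()
    im=np.clip(im.astype(float)*1.6,0,255).astype(np.uint8)
    for n,f,z0 in fits:
        c,_=cv2.findContours((silh(p,n,f,z0)>.5).astype(np.uint8),0,1);cv2.drawContours(im,c,-1,(0,255,255),1)
        a=proj(p,[f[0],f[1],z0]);b=proj(p,[f[0]+.04*np.cos(f[2]),f[1]+.04*np.sin(f[2]),z0]);cv2.line(im,tuple(int(k) for k in a),tuple(int(k) for k in b),(0,0,255),1)
    if crop: im=im[crop[1]:crop[3],crop[0]:crop[2]];im=cv2.resize(im,None,fx=800/im.shape[1],fy=800/im.shape[1],interpolation=cv2.INTER_CUBIC)
    cv2.imwrite('pics/'+fn,im)
E
python3 - <<'E'
from fp import *
p=optics.capture('wrist');F=[]
g=dict(dial=(.602,-.138),calliper=(.456,-.138),angle=(.599,-.247),detector=(.449,-.254),valve=(.58,-.364))
for n in g:
    r=fitpart(p,n,g[n])
    if r: print(n,r[0].round(4),'deg',round(r[0][2]*57.3,1),round(r[1],3));F.append((n,r[0],0))
    else: print(n,'none')
overlay(p,F,'o2.png',(170,0,440,210))
E
```

```text
dial [ 0.6012 -0.1301  0.5683] deg 32.6 0.009
calliper [ 0.4564 -0.1348  0.4095] deg 23.5 0.029
angle [ 0.6005 -0.2486  0.6582] deg 37.7 0.017
detector [ 0.4507 -0.2521  0.4022] deg 23.0 0.035
valve [ 0.579  -0.3676 -0.8283] deg -47.5 0.019
```

View pics/o2.png

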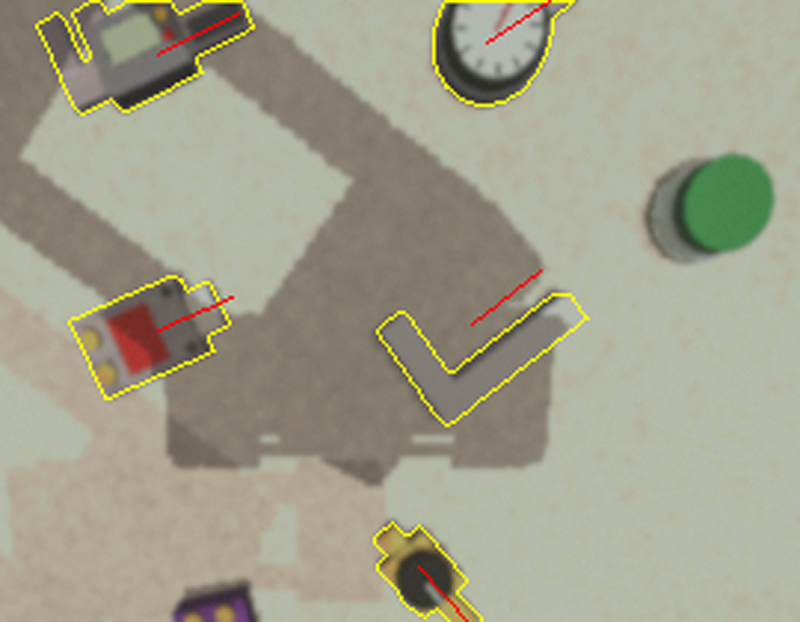

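All five outlines match. Valve first: jaw axis at 42.5°, so turn −42.5.

Request:
arm_command([
  [12, 9, 50],
  [24, 18, 100],
  [36, 27, 150],
  [49, 35, 200],
  [49, 35, 250],
  [49, 35, 250],
  [49, 35, 250],
  [49, 35, 250],
], turn=[-10, -20, -30, -40, -42.5, -42.5, -42.5, -42.5], fingers=[60, 60, 60, 60, 60, 60, 60, 60])

```text
time_s: 9.75
position: [0.5808, -0.3704, 0.0776]
eef_rot: [2.924, 1.136, 0.005]
contact_force: [-0.2, 0.2, 0.9]
gripper_width: 0.647
```

```bash
cat > chk.py <<'E'
from fp import *
# chk.py name x y yawdeg pic|- : refit the part from wrist, print TCP and tool-frame offset from TCP to grasp place
GP=dict(dial=(0,0),calliper=(0,0),angle=(2,-19),detector=(-5,0),valve=(0,0))
n,x,y,w=sys.argv[1],*map(float,sys.argv[2:5])
s=status.read_state();Rm=R.from_rotvec(s['eef_rot']).as_matrix();P=s['position']
print('tcp',P.round(4),'tool yaw',round(np.degrees(np.arctan2(Rm[1,0],Rm[0,0])),1),'t',s['time_s'])
p=optics.capture('wrist')
r=fitpart(p,n,(x,y),yaws=[np.radians(w+d) for d in (-20,0,20)])
if r is None: print('not found');save(p,'nf_%s.png'%n);sys.exit()
f,e=r;c,sn=np.cos(f[2]),np.sin(f[2]);gx,gy=np.array(GP[n])/1e3
G=np.array([f[0]+c*gx-sn*gy,f[1]+sn*gx+c*gy])
d=Rm.T@np.array([*(G-P[:2]),0.018-P[2]])*1e3
yt=np.degrees(np.arctan2(Rm[1,0],Rm[0,0]));turn=-((np.degrees(f[2])+90-yt+90)%180-90)
print('pose',f.round(4),'deg',np.degrees(f[2]).round(1),'err',round(e,3),'| travel to grasp (z tip 18)',d.round(1),'turn',round(turn,1))
if len(sys.argv)>5: overlay(p,[(n,f,0)],sys.argv[5],(100,60,460,330))
E
python3 chk.py valve .579 -.3676 -47.5 c1.png
```

```text
tcp [ 0.5808 -0.3704  0.0776] tool yaw 42.5 t 9.75
pose [ 0.5789 -0.3675 -0.8562] deg -49.1 err 0.033 | travel to grasp (z tip 18) [ 0.4 -3.7 59.6] turn 1.5
```

View pics/c1.png

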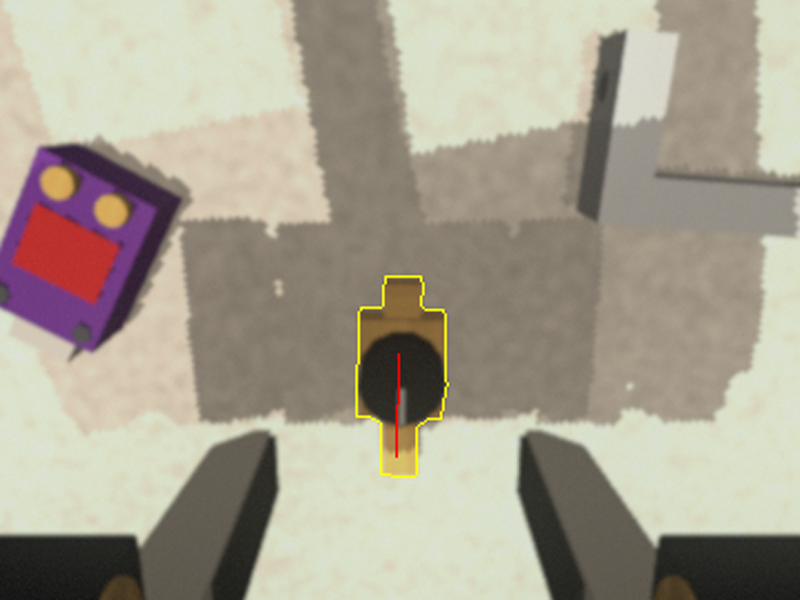

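The valve sits between the fingers at (400,375) and the fit agrees with the first view. Descend, grip, lift.

Request:
arm_command([
  [0, -3.5, 30],
  [0, -3.5, 50],
  [0, -3.5, 59],
  [0, -3.5, 59],
  [0, -3.5, 59],
  [0, -3.5, 59],
  [0, -3.5, 59],
  [0, -3.5, 59],
  [0, -3.5, 40],
  [0, -3.5, 0],
  [0, -3.5, -60],
  [0, -3.5, -60],
  [0, -3.5, -60],
], turn=[1, 1, 1, 1, 1, 1, 1, 1, 1, 1, 1, 1, 1], fingers=[60, 60, 60, 10, 10, 10, 10, 10, 10, 10, 10, 10, 10], grip_force=45)

```text
time_s: 11.48
position: [0.5766, -0.3665, 0.1344]
eef_rot: [2.937, 1.113, 0.001]
contact_force: [-0.3, -0.1, -2.4]
gripper_width: 0.289
```

Request:
arm_command([
  [27, -50, 0],
  [54, -100, 0],
  [82, -149, 0],
  [109, -198, 0],
  [137, -248, 0],
  [164, -298, 0],
  [192, -347, 0],
  [219, -397, 0],
  [219, -397, 0],
  [219, -397, 0],
  [219, -397, 0],
], turn=[-6, -12, -18, -24, -30, -36, -42, -43.8, -43.8, -43.8, -43.8], fingers=[10, 10, 10, 10, 10, 10, 10, 10, 10, 10, 10])

```text
time_s: 12.85
position: [0.4775, 0.0748, 0.133]
eef_rot: [-2.312, -2.126, 0.002]
contact_force: [0.8, -1.6, -1.2]
gripper_width: 0.291
```

```bash
cat > tray.py <<'E'
from fp import *
# tray.py pic held filled...: fit the free seats, tray pose, overlay
off=dict(dial=(-12,0),calliper=(0,-7),angle=(0,0),detector=(-1,0),tee=(-2,0),valve=(-6,0))
blk=dict(dial=(-1,1),calliper=(1,1),tee=(-1,0),detector=(1,0),valve=(-1,-1),angle=(1,-1))
from scipy.optimize import least_squares
def mod(v,n):
    x=blk[n][0]*.05+off[n][0]/1e3;y=blk[n][1]*.08+off[n][1]/1e3;c,s=np.cos(v[2]),np.sin(v[2]);return np.array([v[0]+c*x-s*y,v[1]+s*x+c*y])
V0=[.5405,.1507,-.0922]
if __name__=='__main__':
    s=status.read_state();Rm=R.from_rotvec(s['eef_rot']).as_matrix();P=s['position']
    print('tcp',P.round(4),'yaw',round(np.degrees(np.arctan2(Rm[1,0],Rm[0,0])),1),'w',round(s['gripper_width']*93,1),'t',s['time_s'])
    p=optics.capture('wrist');B=blue(p);res={};im=np.clip(p['color'][:,:,::-1]*1.5,0,255).astype(np.uint8)
    for n in blk:
        if n in sys.argv[2:]: continue
        m=seatmask(p,n,[*mod(V0,n),V0[2]]);ys,xs=np.where(m>.5)
        if len(xs)<300 or xs.min()<3 or ys.min()<3 or xs.max()>556 or ys.max()>416: continue
        f,e=fitseat(p,n,[*mod(V0,n),V0[2]],B)
        if e<.06: res[n]=f
        print(n,f.round(4),round(e,3),'model diff mm',((f[:2]-mod(V0,n))*1e3).round(1))
    if len(res)>1:
        r=least_squares(lambda v:np.concatenate([mod(v,n)-res[n][:2] for n in res]),V0);print('tray',r.x.round(4),(r.fun*1e3).round(1))
    for n in blk:
        c,_=cv2.findContours((seatmask(p,n,[*mod(V0,n),V0[2]])>.5).astype(np.uint8),0,1);cv2.drawContours(im,c,-1,(0,255,255),1)
    cv2.imwrite('pics/'+sys.argv[1],im)
E
python3 tray.py t1.png valve
```

```text
tcp [0.4775 0.0748 0.133 ] yaw 85.2 w 27.1 t 12.85
dial [ 0.4861  0.2361 -0.0809] 0.011 model diff mm [-0.   0.1]
calliper [ 0.5959  0.22   -0.1008] 0.808 model diff mm [-1.2  1.2]
tee [ 0.4905  0.1553 -0.1066] 0.011 model diff mm [ 1.8 -0.2]
detector [ 0.5867  0.1492 -0.0727] 2.506 model diff mm [-2.6  3. ]
angle [ 0.5855  0.0648 -0.0668] 1.598 model diff mm [ 2.5 -1.6]
tray [ 0.5424  0.1519 -0.0695] [ 0.  -0.2 -0.   0.2]
```

View pics/t1.png

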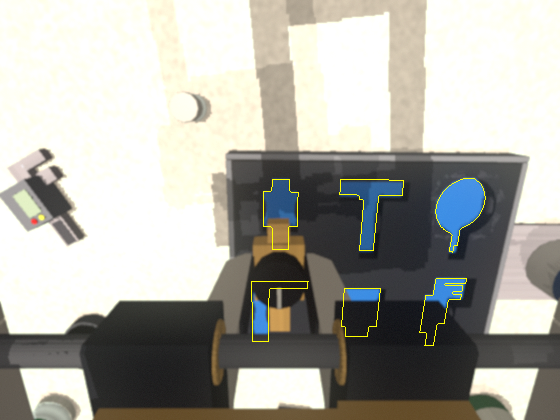

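Cutout outlines line up with the tray model and the valve hangs in line with its cutout (280,205). Inserting.

Request:
arm_command([
  [1, 0, 40],
  [1, 0, 75],
  [1, 0, 85],
  [1, 0, 89],
  [1, 0, 92],
  [1, 0, 95],
  [1, 0, 98],
  [1, 0, 101],
  [1, 0, 104],
  [1, 0, 106],
  [1, 0, 107],
  [1, 0, 107],
], turn=[0, 0, 0, 0, 0, 0, 0, 0, 0, 0, 0, 0], fingers=[10, 10, 10, 10, 10, 10, 10, 10, 10, 10, 10, 10])

```text
time_s: 14.4
position: [0.4773, 0.0768, 0.0273]
eef_rot: [-2.31, -2.129, 0.002]
contact_force: [-5.8, -2.1, 5.5]
gripper_width: 0.293
```

Request:
arm_command([
  [0, 0, 2],
  [0, 0, 2],
  [0, 0, 0],
  [0, 0, 0],
  [0, 0, 0],
  [0, 0, -20],
  [0, 0, -30],
  [0, 0, -30],
  [0, 0, -30],
  [0, 0, -30],
  [0, 0, -16],
  [0, 0, -11],
  [0, 0, -8],
  [0, 0, -6],
  [0, 0, -6],
  [0, 0, -6],
], turn=[0, 0, 0, 0, 0, 0, 0, 0, 0, 0, 0, 0, 0, 0, 0, 0], fingers=[10, 10, 10, 45, 45, 45, 0, 0, 0, 0, 0, 0, 0, 0, 0, 0])

```text
time_s: 16.4
position: [0.4783, 0.0769, 0.0379]
eef_rot: [2.31, 2.129, -0.001]
contact_force: [-31.0, -4.8, 65.7]
gripper_width: 0.006
```

Request:
arm_command([
  [0, 0, -10],
  [0, 0, -50],
  [0, 0, -110],
  [0, 0, -170],
  [0, 0, -170],
], turn=[0, 0, 0, 0, 0], fingers=[0, 0, 93, 93, 93])

```text
time_s: 17.02
position: [0.4808, 0.0772, 0.2078]
eef_rot: [2.306, 2.125, 0.011]
contact_force: [-0.1, 0.6, -0.3]
gripper_width: 0.28
```

```bash
python3 - <<'E'
from tray import *
s=status.read_state();print(s['position'])
p=optics.capture('wrist')
xy=mod(V0,'valve')
print(fitpart(p,'valve',xy,z0=.008,yaws=[-.09]))
E
```

```text
[0.48079322 0.07723182 0.2078106 ]
(array([ 0.4767256 ,  0.07562147, -0.07018937]), np.float64(0.034136109878220425))
```

Request:
arm_command([
  [-40, 28, 0],
  [-80, 56, 0],
  [-120, 84, 30],
  [-160, 112, 60],
  [-197, 137, 90],
  [-197, 137, 125],
  [-197, 137, 125],
  [-197, 137, 125],
  [-197, 137, 125],
], turn=[-8, -16, -24, -32, -37.3, -37.3, -37.3, -37.3, -37.3], fingers=[70, 70, 70, 70, 70, 70, 70, 70, 70])

```text
time_s: 18.25
position: [0.5991, -0.1302, 0.0795]
eef_rot: [1.506, 2.754, 0.001]
contact_force: [-0.1, -1.1, 0.2]
gripper_width: 0.755
```

```bash
python3 chk.py dial .6012 -.1301 32.6 c2.png; python3 -c "
from h import *
print(status.read_state()['qpos'].round(2))"
```

```text
tcp [ 0.5991 -0.1302  0.0795] tool yaw 122.6 t 18.25
pose [ 0.6012 -0.1314  0.5589] deg 32.0 err 0.017 | travel to grasp (z tip 18) [-2.   1.  61.5] turn 0.6
[-0.3   0.27  1.59  0.    1.28 -2.44]
```

Request:
arm_command([
  [-2, 1, 30],
  [-2, 1, 50],
  [-2, 1, 61],
  [-2, 1, 61],
  [-2, 1, 61],
  [-2, 1, 61],
  [-2, 1, 61],
  [-2, 1, 61],
  [-2, 1, 40],
  [-2, 1, 0],
  [-2, 1, -60],
  [-2, 1, -60],
  [-2, 1, -60],
], turn=[0.6, 0.6, 0.6, 0.6, 0.6, 0.6, 0.6, 0.6, 0.6, 0.6, 0.6, 0.6, 0.6], fingers=[70, 70, 70, 25, 25, 25, 25, 25, 25, 25, 25, 25, 25])

```text
time_s: 19.98
position: [0.6001, -0.1317, 0.1384]
eef_rot: [1.523, 2.747, 0.0]
contact_force: [0.6, 0.3, -1.9]
gripper_width: 0.453
```

Request:
arm_command([
  [53, 14, 0],
  [106, 28, 0],
  [160, 42, 0],
  [213, 56, 0],
  [266, 70, 0],
  [320, 84, 0],
  [373, 97, 0],
  [373, 97, 0],
  [373, 97, 0],
  [373, 97, 0],
], turn=[6, 12, 18, 24, 30, 36, 37.3, 37.3, 37.3, 37.3], fingers=[25, 25, 25, 25, 25, 25, 25, 25, 25, 25])

```text
time_s: 21.22
position: [0.4846, 0.2347, 0.1369]
eef_rot: [-2.323, -2.115, 0.002]
contact_force: [0.7, 0.2, -1.5]
gripper_width: 0.451
```

```bash
python3 tray.py t2.png valve
```

```text
tcp [0.4846 0.2347 0.1369] yaw 84.6 w 41.9 t 21.225
dial [ 0.4848  0.2358 -0.0247] 0.342 model diff mm [-1.3 -0.3]
calliper [0.6255 0.218  0.9958] 6.732 model diff mm [28.5 -0.8]
tee [ 0.4906  0.1549 -0.0888] 0.008 model diff mm [ 1.9 -0.6]
detector [0.5894 0.1331 0.3482] 15.47 model diff mm [  0.1 -13.1]
angle [ 0.5823  0.0663 -0.0802] 0.585 model diff mm [-0.7 -0.1]
```

View pics/t2.png

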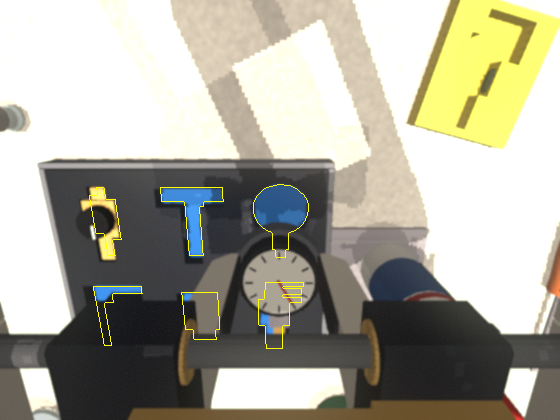

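Dial (278,280) lines up with its cutout (281,212). However, with this grip the gripper body would clear the can by only about 1 mm. I'll set the dial down on free bench and regrip it with the jaws turned 25° away from the can.

Request:
arm_command([
  [-56, 24, 0],
  [-113, 49, 0],
  [-170, 74, 0],
  [-227, 98, 0],
  [-284, 123, 20],
  [-284, 123, 70],
  [-284, 123, 105],
  [-284, 123, 116],
  [-284, 123, 118],
  [-284, 123, 118],
  [-284, 123, 118],
  [-284, 123, 118],
  [-284, 123, 118],
  [-284, 123, 60],
  [-284, 123, 60],
  [-284, 123, 60],
  [-284, 123, 60],
], turn=[0, 0, 0, 0, 0, 0, 0, 0, 0, 0, 0, 0, 0, 0, -10, -20, -25], fingers=[25, 25, 25, 25, 25, 25, 25, 25, 25, 25, 70, 70, 70, 70, 70, 70, 70])

```text
time_s: 23.4
position: [0.581, -0.0581, 0.078]
eef_rot: [1.803, 2.572, 0.0]
contact_force: [0.3, -0.8, 0.6]
gripper_width: 0.757
```

```bash
python3 chk.py dial .58 -.06 -5.3 c3.png
```

```text
tcp [ 0.581  -0.0581  0.078 ] tool yaw 109.9 t 23.4
pose [ 0.5829 -0.0582 -0.0882] deg -5.1 err 0.035 | travel to grasp (z tip 18) [-0.8  1.7 60. ] turn 25.0
```

Request:
arm_command([
  [-1, 1.5, 30],
  [-1, 1.5, 50],
  [-1, 1.5, 60],
  [-1, 1.5, 60],
  [-1, 1.5, 60],
  [-1, 1.5, 60],
  [-1, 1.5, 60],
  [-1, 1.5, 60],
  [-1, 1.5, 40],
  [-1, 1.5, 0],
  [-1, 1.5, -60],
  [-1, 1.5, -60],
  [-1, 1.5, -60],
], turn=[0, 0, 0, 0, 0, 0, 0, 0, 0, 0, 0, 0, 0], fingers=[70, 70, 70, 25, 25, 25, 25, 25, 25, 25, 25, 25, 25])

```text
time_s: 25.12
position: [0.5826, -0.0586, 0.1383]
eef_rot: [1.808, 2.568, 0.0]
contact_force: [0.1, 0.4, -1.5]
gripper_width: 0.455
```

Request:
arm_command([
  [62, 2, 0],
  [124, 4, 0],
  [186, 6, 0],
  [248, 8, 0],
  [310, 9.5, 0],
  [310, 9.5, 0],
  [310, 9.5, 0],
  [310, 9.5, 0],
], turn=[0, 0, 0, 0, 0, 0, 0, 0], fingers=[25, 25, 25, 25, 25, 25, 25, 25])

```text
time_s: 26.12
position: [0.4871, 0.2351, 0.1368]
eef_rot: [-1.811, -2.567, 0.002]
contact_force: [0.5, -0.5, -1.0]
gripper_width: 0.452
```

Request:
arm_command([
  [1.5, 0, 40],
  [1.5, 0, 80],
  [1.5, 0, 89],
  [1.5, 0, 92],
  [1.5, 0, 95],
  [1.5, 0, 98],
  [1.5, 0, 101],
  [1.5, 0, 104],
  [1.5, 0, 107],
  [1.5, 0, 110],
  [1.5, 0, 111],
  [1.5, 0, 111],
], turn=[0, 0, 0, 0, 0, 0, 0, 0, 0, 0, 0, 0], fingers=[25, 25, 25, 25, 25, 25, 25, 25, 25, 25, 25, 25])

```text
time_s: 27.62
position: [0.488, 0.2368, 0.0278]
eef_rot: [1.807, 2.566, 0.0]
contact_force: [1.9, -7.6, 0.3]
gripper_width: 0.453
```

Request:
arm_command([
  [0, 0, 0],
  [0, 0, 0],
  [0, 0, 0],
  [0, 0, -20],
  [0, 0, -40],
  [0, 0, -40],
  [0, 0, -40],
  [0, 0, -40],
  [0, 0, -40],
  [0, 0, -18],
  [0, 0, -13],
  [0, 0, -10],
  [0, 0, -9],
  [0, 0, -9],
  [0, 0, -9],
], turn=[0, 0, 0, 0, 0, 0, 0, 0, 0, 0, 0, 0, 0, 0, 0], fingers=[58, 58, 58, 58, 0, 0, 0, 0, 0, 0, 0, 0, 0, 0, 0])

```text
time_s: 29.5
position: [0.4856, 0.2373, 0.0382]
eef_rot: [-1.808, -2.568, 0.004]
contact_force: [-17.3, -8.1, 29.3]
gripper_width: 0.007
```

Request:
arm_command([
  [0, 0, -10],
  [0, 0, -60],
  [0, 0, -120],
  [0, 0, -180],
  [0, 0, -180],
], turn=[0, 0, 0, 0, 0], fingers=[0, 0, 70, 70, 70])

```text
time_s: 30.12
position: [0.4899, 0.2393, 0.2228]
eef_rot: [1.805, 2.563, 0.015]
contact_force: [-0.3, -0.4, -0.7]
gripper_width: 0.28
```

```bash
python3 - <<'E'
from tray import *
s=status.read_state();print(s['position'],s['qpos'].round(2))
p=optics.capture('wrist');save(p,'d1.png')
for n in ['dial','valve']: print(n,mod(V0,n).round(4),fitpart(p,n,mod(V0,n),z0=.008,yaws=[-.09]))
q=optics.capture('scene')
print('scene',fitpart(q,'calliper',(.456,-.135),yaws=[.41]),fitpart(q,'angle',(.6,-.248),yaws=[.65]))
E
```

```text
[0.48991897 0.23926    0.22280192] [ 0.36 -0.03  1.65  0.    1.51 -1.55]
dial [0.4861 0.2361] None
valve [0.4774 0.0762] (array([ 0.47681729,  0.07410895, -0.11130501]), np.float64(0.09115379802325344))
scene (array([ 0.45847708, -0.13821065,  0.40814788]), np.float64(0.03522761195149562)) (array([ 0.60185886, -0.2516622 ,  0.68617908]), np.float64(0.04065492365507785))
```

Request:
arm_command([
  [-57, -26, 0],
  [-114, -53, 0],
  [-170, -80, 0],
  [-227, -106, 10],
  [-284, -132, 20],
  [-340, -159, 60],
  [-340, -159, 100],
  [-340, -159, 138],
  [-340, -159, 138],
  [-340, -159, 138],
  [-340, -159, 138],
], turn=[-3.6, -3.6, -3.6, -3.6, -3.6, -3.6, -3.6, -3.6, -3.6, -3.6, -3.6], fingers=[55, 55, 55, 55, 55, 55, 55, 55, 55, 55, 55])

```text
time_s: 31.8
position: [0.4529, -0.136, 0.0797]
eef_rot: [1.725, 2.622, 0.001]
contact_force: [-0.4, 0.2, 0.0]
gripper_width: 0.594
```

```bash
python3 chk.py calliper .4564 -.1348 23.5 c4.png
```

```text
tcp [ 0.4529 -0.136   0.0797] tool yaw 113.3 t 31.8
pose [ 0.4567 -0.1362  0.3934] deg 22.5 err 0.037 | travel to grasp (z tip 18) [-1.5  3.2 61.7] turn 0.8
```

View pics/c4.png

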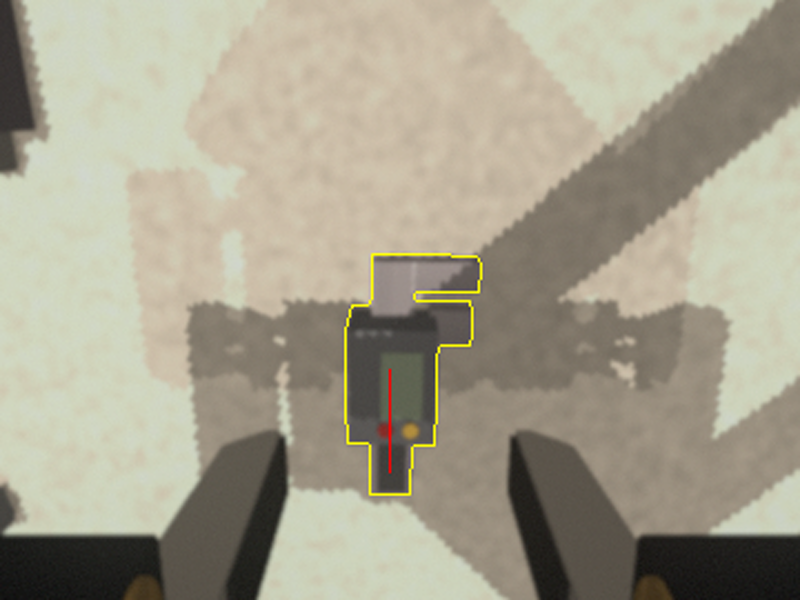

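The calliper fits well at (390,375). Its seat is close to the can, though: a grip across y would put the gripper body into the can. I'll grip the housing across x instead (38 mm, x = −5), which gives the same hold at a safe orientation.

Request:
arm_command([
  [-1.5, -1.5, 0],
  [-1.5, -1.5, 0],
  [-1.5, -1.5, 0],
  [-1.5, -1.5, 0],
  [-1.5, -1.5, 0],
  [-1.5, -1.5, 0],
  [-1.5, -1.5, 0],
  [-1.5, -1.5, 0],
  [-1.5, -1.5, 0],
  [-1.5, -1.5, 0],
  [-1.5, -1.5, 0],
], turn=[10, 20, 30, 40, 50, 60, 70, 80, 90, 90.8, 90.8], fingers=[62, 62, 62, 62, 62, 62, 62, 62, 62, 62, 62])

```text
time_s: 33.28
position: [0.451, -0.1378, 0.0782]
eef_rot: [3.08, 0.619, 0.001]
contact_force: [0.2, 0.1, -0.0]
gripper_width: 0.661
```

```bash
sed -i 's/^d=Rm/if n=="calliper": G=np.array([f[0]-.005*c,f[1]-.005*sn])\nd=Rm/' chk.py; python3 chk.py calliper .4567 -.1362 22.5 c5.png
```

```text
tcp [ 0.451  -0.1378  0.0782] tool yaw 22.7 t 33.275
not found
```

Request:
arm_command([
  [1, 0, 30],
  [1, 0, 50],
  [1, 0, 60],
  [1, 0, 60],
  [1, 0, 60],
  [1, 0, 60],
  [1, 0, 60],
  [1, 0, 60],
  [1, 0, 40],
  [1, 0, 0],
  [1, 0, -60],
  [1, 0, -60],
  [1, 0, -60],
], turn=[0, 0, 0, 0, 0, 0, 0, 0, 0, 0, 0, 0, 0], fingers=[62, 62, 62, 20, 20, 20, 20, 20, 20, 20, 20, 20, 20])

```text
time_s: 35.0
position: [0.4513, -0.1372, 0.1371]
eef_rot: [-3.081, -0.613, 0.0]
contact_force: [0.9, 0.1, -2.7]
gripper_width: 0.403
```

```bash
python3 - <<'E'
from h import *
p=optics.capture('wrist');cv2.imwrite('pics/g3.png',np.clip(p['color'][60:330,100:460,::-1]*1.5,0,255).astype(np.uint8))
E
```

```text
(no output)
```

View pics/g3.png

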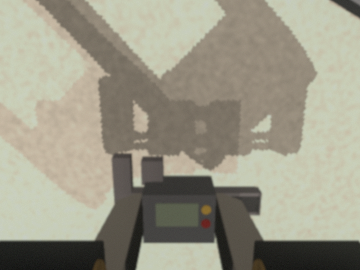

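Request:
arm_command([
  [38, -39, 0],
  [76, -79, 0],
  [114, -118, 0],
  [152, -158, 0],
  [190, -197, 0],
  [228, -236, 0],
  [266, -276, 0],
  [266, -276, 0],
  [266, -276, 0],
  [266, -276, 0],
], turn=[4, 8, 12, 16, 20, 24, 27.8, 27.8, 27.8, 27.8], fingers=[20, 20, 20, 20, 20, 20, 20, 20, 20, 20])

```text
time_s: 36.3
position: [0.5911, 0.2181, 0.1367]
eef_rot: [3.137, -0.147, -0.002]
contact_force: [-0.2, 0.0, -0.8]
gripper_width: 0.399
```

```bash
python3 tray.py t3.png valve dial; python3 - <<'E'
from fp import *
s=status.read_state();P=s['position'];z0=P[2]-.018
p=optics.capture('wrist')
for t in optics.trace(p,'calliper')[:2]: print(t['conf'],t['centre'],t['mask'].sum(),proj(p,[P[0],P[1],z0+.03]))
E
```

```text
tcp [0.5911 0.2181 0.1367] yaw -5.4 w 37.1 t 36.3
calliper [ 0.5967  0.2187 -0.1093] 0.033 model diff mm [-0.3 -0.1]
tee [ 0.4898  0.155  -0.088 ] 0.116 model diff mm [ 1.  -0.5]
detector [ 0.5889  0.1459 -0.0838] inf model diff mm [-0.4 -0.3]
angle [ 0.582   0.0682 -0.0485] 7.135 model diff mm [-0.9  1.8]
0.97 [272.4, 257.0] 6717 [280.33195937 279.1059396 ]
0.44 [280.4, 372.2] 2641 [280.33195937 279.1059396 ]h.py:38: RuntimeWarning: divide by zero encountered in scalar divide
  return np.array([r.x[0]/1e3,r.x[1]/1e3,r.x[2]/50]),r.fun/Bn.sum()
```

View pics/t3.png

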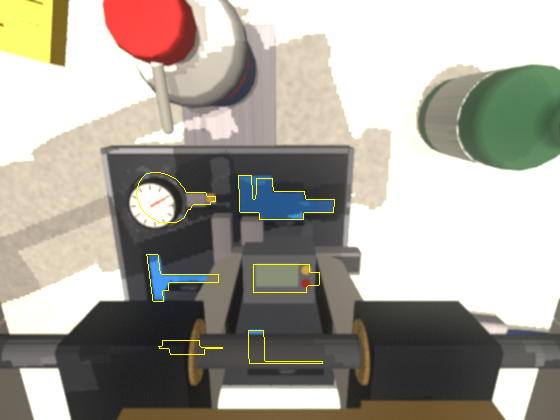

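```bash
python3 - <<'E'
from fp import *
s=status.read_state();P=s['position'];z0=P[2]-.0185
Rm=R.from_rotvec(s['eef_rot']).as_matrix();t=np.arctan2(Rm[1,0],Rm[0,0])
p=optics.capture('wrist');m=optics.trace(p,'calliper')[0]['mask']
im=np.clip(p['color'][:,:,::-1]*1.5,0,255).astype(np.uint8)
c,_=cv2.findContours(m.astype(np.uint8),0,1);cv2.drawContours(im,c,-1,(0,0,255),1)
for dy,col in ((0,(0,255,255)),):
    f=[P[0]+.005*np.cos(t)-dy*np.sin(t),P[1]+.005*np.sin(t)+dy*np.cos(t),t]
    c,_=cv2.findContours((silh(p,'calliper',f,z0)>.5).astype(np.uint8),0,1);cv2.drawContours(im,c,-1,col,1)
for dy in (-2,-1,0,1,2):
    f=[P[0]+.005*np.cos(t)-dy/1e3*np.sin(t),P[1]+.005*np.sin(t)+dy/1e3*np.cos(t),t];S=silh(p,'calliper',f,z0)>.5
    print(dy,[int(np.argmax(S[:,k])) for k in (245,252,258,275,290,305)])
print('mask',[int(np.argmax(m[:,k])) for k in (245,252,258,275,290,305)])
cv2.imwrite('pics/g4.png',cv2.resize(im[200:340,180:380],None,fx=4,fy=4))
E
```

```text
-2 [217, 217, 217, 236, 236, 236]
-1 [215, 215, 215, 235, 235, 235]
0 [214, 214, 214, 233, 233, 233]
1 [212, 212, 212, 231, 231, 232]
2 [211, 211, 211, 230, 230, 230]
mask [217, 216, 216, 236, 237, 236]
```

View pics/g4.png

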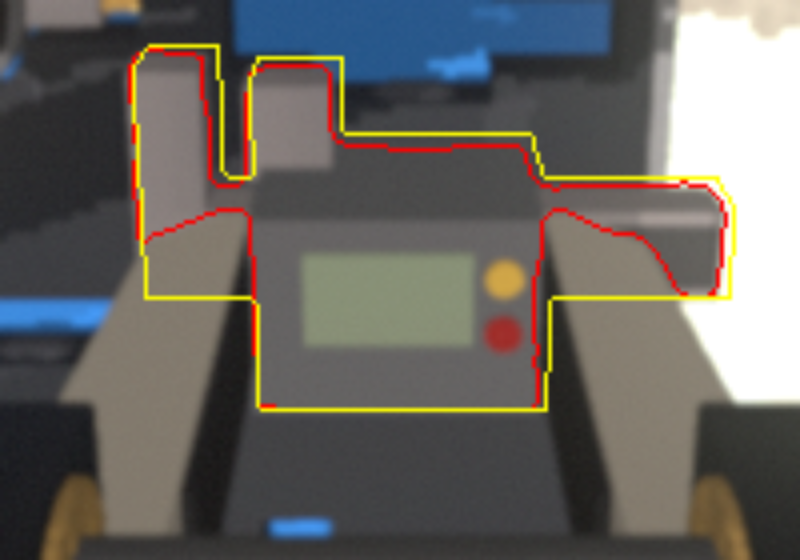

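The held calliper matches its expected pose to within about 1 mm (far edge 2 px low, near edge exact). Correcting by 2 mm and inserting.

Request:
arm_command([
  [0.5, -2, 40],
  [0.5, -2, 80],
  [0.5, -2, 89],
  [0.5, -2, 92],
  [0.5, -2, 95],
  [0.5, -2, 98],
  [0.5, -2, 101],
  [0.5, -2, 104],
  [0.5, -2, 107],
  [0.5, -2, 110],
  [0.5, -2, 111],
  [0.5, -2, 111],
], turn=[0, 0, 0, 0, 0, 0, 0, 0, 0, 0, 0, 0], fingers=[20, 20, 20, 20, 20, 20, 20, 20, 20, 20, 20, 20])

```text
time_s: 38.05
position: [0.594, 0.2205, 0.0283]
eef_rot: [3.137, -0.146, 0.005]
contact_force: [0.7, -5.3, 4.0]
gripper_width: 0.404
```

Request:
arm_command([
  [0, 0, 0],
  [0, 0, 0],
  [0, 0, 0],
  [0, 0, -20],
  [0, 0, -40],
  [0, 0, -40],
  [0, 0, -40],
  [0, 0, -40],
  [0, 0, -40],
  [0, 0, -18],
  [0, 0, -13],
  [0, 0, -10],
  [0, 0, -9],
  [0, 0, -9],
  [0, 0, -9],
], turn=[0, 0, 0, 0, 0, 0, 0, 0, 0, 0, 0, 0, 0, 0, 0], fingers=[50, 50, 50, 50, 0, 0, 0, 0, 0, 0, 0, 0, 0, 0, 0])

```text
time_s: 39.92
position: [0.5919, 0.2216, 0.0382]
eef_rot: [3.138, -0.145, -0.002]
contact_force: [-15.1, -2.3, 28.9]
gripper_width: 0.002
```

Request:
arm_command([
  [0, 0, -10],
  [0, 0, -60],
  [0, 0, -120],
  [0, 0, -180],
  [0, 0, -180],
  [0, 0, -180],
], turn=[0, 0, 0, 0, 0, 0], fingers=[0, 0, 60, 60, 60, 60])

```text
time_s: 40.67
position: [0.5921, 0.2213, 0.2146]
eef_rot: [3.138, -0.145, -0.002]
contact_force: [0.4, -0.3, -1.0]
gripper_width: 0.385
```

```bash
cat > placed.py <<'E'
from tray import *
s=status.read_state();print(s['position'].round(4),s['time_s'])
p=optics.capture('wrist')
for n in sys.argv[1:]:
    r=fitpart(p,n,mod(V0,n),z0=.008,yaws=[-.09]);print(n,'none' if r is None else (((r[0][:2]-mod(V0,n))*1e3).round(1),r[0][2].round(3),round(r[1],3)))
q=optics.capture('scene')
for n,a in dict(detector=(.4507,-.2521),angle=(.6005,-.2486)).items():
    if n in sys.argv: continue
    r=fitpart(q,n,a,yaws=[.41 if n=='detector' else .66]);print('scene',n,r)
E
python3 placed.py calliper dial valve
```

```text
[0.5921 0.2213 0.2146] 40.675
calliper (array([ 0.1, -0.9]), np.float64(-0.089), np.float64(0.029))
dial (array([-0.5, -1.2]), np.float64(-0.08), np.float64(0.077))
valve none
scene detector None
scene angle (array([ 0.60072362, -0.25098917,  0.60320893]), np.float64(0.03765938610775582))
```

Request:
arm_command([
  [-12, 60, 0],
  [-25, 120, 0],
  [-38, 180, 0],
  [-50, 240, 0],
  [-63, 300, 0],
  [-75, 360, 0],
  [-88, 420, 30],
  [-101, 487, 60],
  [-101, 487, 100],
  [-101, 487, 135],
  [-101, 487, 135],
  [-101, 487, 135],
  [-101, 487, 135],
], turn=[7, 14, 21, 28, 35, 42, 49, 56, 61.7, 61.7, 61.7, 61.7, 61.7], fingers=[60, 60, 60, 60, 60, 60, 60, 60, 60, 60, 60, 60, 60])

```text
time_s: 42.65
position: [0.4484, -0.2548, 0.0829]
eef_rot: [2.62, -1.733, 0.006]
contact_force: [-0.4, 0.5, 0.3]
gripper_width: 0.65
```

```bash
python3 chk.py detector .4507 -.2521 23 c6.png
```

```text
tcp [ 0.4484 -0.2548  0.0829] tool yaw -67.0 t 42.65
not found
```

View pics/nf_detector.png

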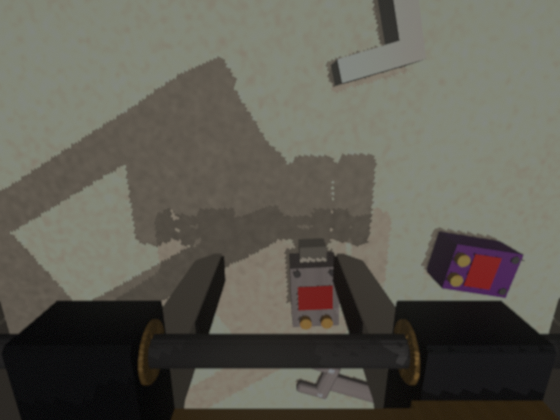

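```bash
python3 - <<'E'
from fp import *
p=optics.capture('wrist')
for n in ['detector','angle','valve']: print(n,[(t['conf'],np.round(t['centre']),at_z(p,t['centre'],.02)[:2].round(3),t['mask'].sum()) for t in optics.trace(p,n)])
print(proj(p,[.4507,-.2521,.03]))
E
```

```text
detector [(0.92, array([474., 266.]), array([ 0.478, -0.404]), np.int64(4769)), (0.6, array([311., 287.]), array([ 0.413, -0.296]), np.int64(3833))]
angle [(0.93, array([390.,  49.]), array([ 0.585, -0.272]), np.int64(4040))]
valve []
[277.39511609 228.7729342 ]
```

The grey detector (red label) has been knocked aside and is now at (315,285). The purple look-alike (478,268) is unchanged. Refitting.

```bash
python3 chk.py detector .413 -.296 23 c6.png
```

```text
tcp [ 0.4472 -0.2543  0.0812] tool yaw -67.0 t 42.95
pose [ 0.4155 -0.2968  0.4742] deg 27.2 err 0.084 | travel to grasp (z tip 18) [27.1 50.7 63.2] turn -4.2
```

Request:
arm_command([
  [13, 25, -20],
  [27, 50.5, -20],
  [27, 50.5, -20],
  [27, 50.5, -20],
  [27, 50.5, -20],
], turn=[-4, -4, -4, -4, -4], fingers=[60, 60, 60, 60, 60])

```text
time_s: 43.68
position: [0.4112, -0.298, 0.1003]
eef_rot: [-2.679, 1.64, 0.001]
contact_force: [0.3, 0.4, -0.5]
gripper_width: 0.646
```

```bash
python3 chk.py detector .4155 -.2968 27 c6.png
```

```text
tcp [ 0.4112 -0.298   0.1003] tool yaw -63.0 t 43.675
pose [ 0.416  -0.2972  0.4536] deg 26.0 err 0.017 | travel to grasp (z tip 18) [ 1.4  0.4 82.3] turn 1.0
```

View pics/c6.png

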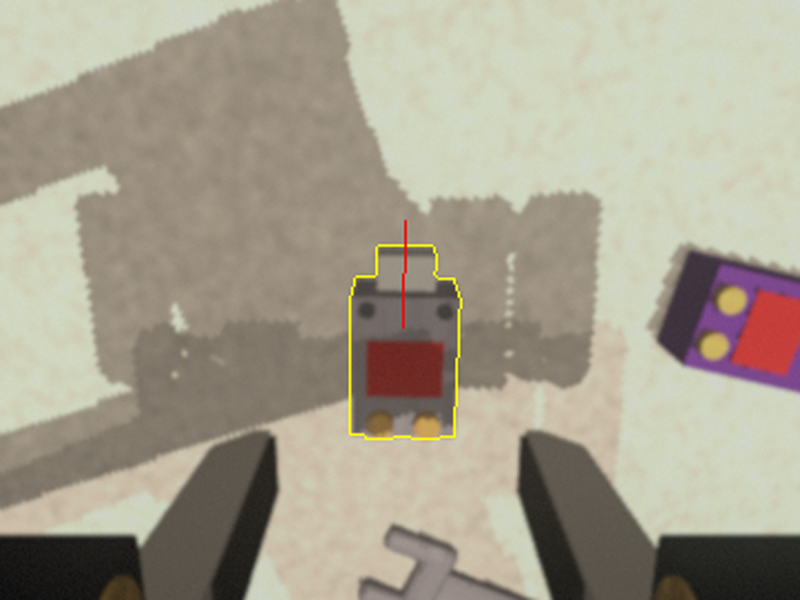

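The fit is clean (405,345): grey body, red label, connector. Grasping the real detector.

Request:
arm_command([
  [1.5, 0.5, 40],
  [1.5, 0.5, 70],
  [1.5, 0.5, 82],
  [1.5, 0.5, 82],
  [1.5, 0.5, 82],
  [1.5, 0.5, 82],
  [1.5, 0.5, 82],
  [1.5, 0.5, 82],
  [1.5, 0.5, 60],
  [1.5, 0.5, 0],
  [1.5, 0.5, -40],
  [1.5, 0.5, -40],
  [1.5, 0.5, -40],
], turn=[1, 1, 1, 1, 1, 1, 1, 1, 1, 1, 1, 1, 1], fingers=[60, 60, 60, 20, 20, 20, 20, 20, 20, 20, 20, 20, 20])

```text
time_s: 45.4
position: [0.4106, -0.2999, 0.1396]
eef_rot: [-2.664, 1.665, 0.002]
contact_force: [0.5, 0.8, -1.6]
gripper_width: 0.381
```

Request:
arm_command([
  [-40, -44, 0],
  [-81, -88, 0],
  [-122, -131, 0],
  [-163, -175, 0],
  [-203, -219, 0],
  [-244, -263, 0],
  [-285, -307, 0],
  [-326, -351, 0],
  [-326, -351, 0],
  [-326, -351, 0],
  [-326, -351, 0],
], turn=[4, 8, 12, 16, 20, 24, 28, 31.3, 31.3, 31.3, 31.3], fingers=[20, 20, 20, 20, 20, 20, 20, 20, 20, 20, 20])

```text
time_s: 46.78
position: [0.5829, 0.1452, 0.1395]
eef_rot: [2.114, -2.322, -0.001]
contact_force: [-0.2, 0.1, -1.3]
gripper_width: 0.381
```

```bash
python3 tray.py t4.png valve dial calliper
```

```text
tcp [0.5829 0.1452 0.1395] yaw -95.4 w 35.4 t 46.775
tee [0.4845 0.157  0.0081] 10.859 model diff mm [-4.2  1.5]
detector [ 0.591   0.1456 -0.0938] 1.174 model diff mm [ 1.7 -0.6]
angle [ 0.5822  0.0663 -0.0887] 0.015 model diff mm [-0.7 -0.2]
```

View pics/t4.png

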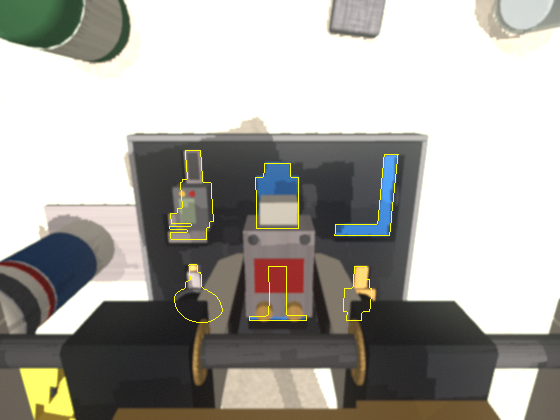

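Request:
arm_command([
  [-1, 0, 40],
  [-1, 0, 80],
  [-1, 0, 92],
  [-1, 0, 95],
  [-1, 0, 98],
  [-1, 0, 101],
  [-1, 0, 104],
  [-1, 0, 107],
  [-1, 0, 110],
  [-1, 0, 112],
  [-1, 0, 113],
  [-1, 0, 113],
], turn=[0, 0, 0, 0, 0, 0, 0, 0, 0, 0, 0, 0], fingers=[20, 20, 20, 20, 20, 20, 20, 20, 20, 20, 20, 20])

```text
time_s: 48.32
position: [0.5845, 0.1471, 0.0281]
eef_rot: [-2.116, 2.321, -0.002]
contact_force: [1.2, -5.7, 3.8]
gripper_width: 0.379
```

Request:
arm_command([
  [0, 0, 0],
  [0, 0, 0],
  [0, 0, 0],
  [0, 0, -20],
  [0, 0, -40],
  [0, 0, -40],
  [0, 0, -40],
  [0, 0, -40],
  [0, 0, -40],
  [0, 0, -18],
  [0, 0, -13],
  [0, 0, -10],
  [0, 0, -9],
  [0, 0, -9],
  [0, 0, -9],
], turn=[0, 0, 0, 0, 0, 0, 0, 0, 0, 0, 0, 0, 0, 0, 0], fingers=[46, 46, 46, 46, 0, 0, 0, 0, 0, 0, 0, 0, 0, 0, 0])

```text
time_s: 50.2
position: [0.583, 0.1475, 0.0383]
eef_rot: [2.115, -2.32, -0.002]
contact_force: [-10.6, -1.7, 13.8]
gripper_width: 0.006
```

Request:
arm_command([
  [0, 0, -10],
  [0, 0, -60],
  [0, 0, -120],
  [0, 0, -180],
  [0, 0, -180],
  [0, 0, -180],
], turn=[0, 0, 0, 0, 0, 0], fingers=[0, 0, 60, 60, 60, 60])

```text
time_s: 50.95
position: [0.5839, 0.1475, 0.2169]
eef_rot: [-2.116, 2.321, -0.001]
contact_force: [0.1, -0.9, -1.2]
gripper_width: 0.386
```

```bash
python3 placed.py detector calliper valve dial; python3 - <<'E'
from h import *
q=optics.capture('scene');print(fitpart(q,'angle',(.6,-.25),yaws=[.66]))
E
```

```text
[0.5839 0.1475 0.2169] 50.95
detector (array([ 0.5, -0.2]), np.float64(-0.088), np.float64(0.031))
calliper (array([-0.4,  0.5]), np.float64(-0.094), np.float64(0.043))
valve (array([ 1.6, -9.2]), np.float64(0.246), np.float64(0.595))
dial (array([3.8, 7.6]), np.float64(-0.319), np.float64(1.164))
scene angle (array([ 0.6020885 , -0.25078999,  0.66664478]), np.float64(0.045119832666761304))
(array([ 0.60213504, -0.24932571,  0.68685199]), np.float64(0.08311008689355184))
```

Request:
arm_command([
  [58, -10, 0],
  [116, -20, 0],
  [174, -29, 0],
  [232, -39, 0],
  [290, -49, 0],
  [348, -58, 20],
  [405, -68, 50],
  [405, -68, 90],
  [405, -68, 130],
  [405, -68, 130],
  [405, -68, 130],
  [405, -68, 130],
], turn=[-7, -14, -21, -28, -35, -42, -43, -43, -43, -43, -43, -43], fingers=[45, 45, 45, 45, 45, 45, 45, 45, 45, 45, 45, 45])

```text
time_s: 52.9
position: [0.6159, -0.2626, 0.0897]
eef_rot: [2.82, -1.384, 0.007]
contact_force: [0.3, -0.4, 0.8]
gripper_width: 0.481
```

```bash
python3 chk.py angle .6005 -.2486 37.7 c7.png
```

```text
tcp [ 0.6159 -0.2626  0.0897] tool yaw -52.3 t 52.9
pose [ 0.6008 -0.2484  0.6721] deg 38.5 err 0.196 | travel to grasp (z tip 18) [-1.7  1.1 71.7] turn -0.8
```

No more pictures can be viewed; the numbers agree with the earlier fit, so I'll grasp.

Request:
arm_command([
  [-1.5, 1, 40],
  [-1.5, 1, 60],
  [-1.5, 1, 71],
  [-1.5, 1, 71],
  [-1.5, 1, 71],
  [-1.5, 1, 71],
  [-1.5, 1, 71],
  [-1.5, 1, 71],
  [-1.5, 1, 71],
  [-1.5, 1, 50],
  [-1.5, 1, 0],
  [-1.5, 1, -50],
  [-1.5, 1, -50],
  [-1.5, 1, -50],
], turn=[-0.5, -0.5, -0.5, -0.5, -0.5, -0.5, -0.5, -0.5, -0.5, -0.5, -0.5, -0.5, -0.5, -0.5], fingers=[45, 45, 45, 5, 5, 5, 5, 5, 5, 5, 5, 5, 5, 5])

```text
time_s: 54.75
position: [0.6122, -0.2613, 0.1369]
eef_rot: [-2.826, 1.372, 0.0]
contact_force: [-0.5, 0.3, -2.2]
gripper_width: 0.147
```

```bash
cat > hand.py <<'E'
from fp import *
s=status.read_state();P=s['position'];Rm=R.from_rotvec(s['eef_rot']).as_matrix()
yt=np.degrees(np.arctan2(Rm[1,0],Rm[0,0]));print('tcp',P.round(4),'yaw',round(yt,1),'w',round(93*s['gripper_width'],1),'t',s['time_s'])
t=np.radians(yt+90);c,sn=np.cos(t),np.sin(t);z0=P[2]-.018
p=optics.capture('wrist')
T=[k for k in optics.trace(p,'angle') if k['conf']>.3]
for k in T[:2]: print(k['conf'],np.round(k['centre']),k['mask'].sum())
m=T[0]['mask']
for d in (-4,-2,0,2,4):
    gx,gy=(2-d)/1e3,-.019
    f=[P[0]-(c*gx-sn*gy),P[1]-(sn*gx+c*gy),t];S=silh(p,'angle',f,z0)>.5
    print('shift along x',d,'inside-out px: mask not in model',int((m&~S).sum()),'model not in mask',int((S&~m).sum()))
E
python3 hand.py
```

```text
tcp [ 0.6122 -0.2613  0.1369] yaw -51.8 w 13.7 t 54.75
0.6 [277. 264.] 3791
shift along x -4 inside-out px: mask not in model 282 model not in mask 4014
shift along x -2 inside-out px: mask not in model 156 model not in mask 3916
shift along x 0 inside-out px: mask not in model 79 model not in mask 3829
shift along x 2 inside-out px: mask not in model 70 model not in mask 3848
shift along x 4 inside-out px: mask not in model 66 model not in mask 3900
```

Request:
arm_command([
  [-44, -28, 0],
  [-87, -56, 0],
  [-130, -84, 0],
  [-174, -111, 0],
  [-218, -139, 0],
  [-261, -167, 0],
  [-261, -167, 0],
  [-261, -167, 0],
  [-261, -167, 0],
], turn=[8, 16, 24, 32, 40, 43.5, 43.5, 43.5, 43.5], fingers=[5, 5, 5, 5, 5, 5, 5, 5, 5])

```text
time_s: 55.98
position: [0.582, 0.0456, 0.136]
eef_rot: [2.114, -2.322, -0.001]
contact_force: [-0.4, -0.7, -1.5]
gripper_width: 0.144
```

```bash
python3 hand.py
```

```text
tcp [0.582  0.0456 0.136 ] yaw -95.4 w 13.3 t 55.975
0.95 [280. 264.] 3807
shift along x -4 inside-out px: mask not in model 214 model not in mask 3963
shift along x -2 inside-out px: mask not in model 84 model not in mask 3862
shift along x 0 inside-out px: mask not in model 22 model not in mask 3829
shift along x 2 inside-out px: mask not in model 18 model not in mask 3879
shift along x 4 inside-out px: mask not in model 17 model not in mask 3843
```

Request:
arm_command([
  [-1.5, 0, 40],
  [-1.5, 0, 80],
  [-1.5, 0, 89],
  [-1.5, 0, 92],
  [-1.5, 0, 95],
  [-1.5, 0, 98],
  [-1.5, 0, 101],
  [-1.5, 0, 104],
  [-1.5, 0, 107],
  [-1.5, 0, 109],
  [-1.5, 0, 110],
  [-1.5, 0, 110],
], turn=[0, 0, 0, 0, 0, 0, 0, 0, 0, 0, 0, 0], fingers=[5, 5, 5, 5, 5, 5, 5, 5, 5, 5, 5, 5])

```text
time_s: 57.58
position: [0.583, 0.0479, 0.0268]
eef_rot: [-2.116, 2.322, -0.002]
contact_force: [2.7, -5.4, 0.9]
gripper_width: 0.143
```

Request:
arm_command([
  [0, 0, 0],
  [0, 0, 0],
  [0, 0, 0],
  [0, 0, -20],
  [0, 0, -40],
  [0, 0, -40],
  [0, 0, -40],
  [0, 0, -40],
  [0, 0, -18],
  [0, 0, -13],
  [0, 0, -10],
  [0, 0, -9],
  [0, 0, -9],
  [0, 0, -9],
], turn=[0, 0, 0, 0, 0, 0, 0, 0, 0, 0, 0, 0, 0, 0], fingers=[26, 26, 26, 26, 0, 0, 0, 0, 0, 0, 0, 0, 0, 0])

```text
time_s: 59.32
position: [0.5813, 0.0482, 0.0382]
eef_rot: [2.115, -2.32, -0.002]
contact_force: [-17.0, -2.3, 26.8]
gripper_width: 0.006
```

Request:
arm_command([
  [0, 0, -10],
  [0, 0, -60],
  [0, 0, -120],
  [0, 0, -180],
  [0, 0, -200],
  [0, 0, -200],
], turn=[0, 0, 0, 0, 0, 0], fingers=[0, 0, 0, 0, 0, 0])

```text
time_s: 60.08
position: [0.5833, 0.0485, 0.2372]
eef_rot: [-2.115, 2.32, -0.003]
contact_force: [1.4, 0.7, -1.3]
gripper_width: 0.005
```

```bash
python3 placed.py angle detector calliper
```

```text
[0.5833 0.0485 0.2372] 60.075
angle (array([-1.7, -0. ]), np.float64(-0.093), np.float64(0.105))
detector (array([0.4, 0.4]), np.float64(-0.097), np.float64(0.035))
calliper (array([-0.9,  2.4]), np.float64(-0.084), np.float64(0.116))
```

Request:
arm_command([
  [-29, 45, -23],
  [-58, 90, -46],
  [-88, 136, -70],
  [-88, 136, -70],
  [-88, 136, -70],
  [-88, 136, -70],
], turn=[0, 0, 0, 0, 0, 0], fingers=[0, 0, 0, 0, 0, 0])

```text
time_s: 61.08
position: [0.4552, 0.1478, 0.304]
eef_rot: [2.113, -2.321, -0.002]
contact_force: [-0.2, -1.1, 0.2]
gripper_width: 0.004
```

```bash
python3 - <<'E'
from tray import *
s=status.read_state();print(s['position'].round(3),s['time_s'])
p=optics.capture('wrist');q=optics.capture('scene')
for nm,c in (('wrist',p),('scene',q)):
  for n in ['dial','calliper','angle','detector','valve']:
    out=[]
    for z0 in (.008,.012,.024):
        r=fitpart(c,n,mod(V0,n),z0=z0,yaws=[-.09]);out.append('none' if r is None else (z0,((r[0][:2]-mod(V0,n))*1e3).round(1).tolist(),round(r[0][2],3),round(r[1],3)))
    print(nm,n,out)
print('tee',[(round(t['conf'],2),at_z(q,t['centre'],.02)[:2].round(3)) for t in optics.trace(q,'tee')])
print('nozzle z',[at_z(q,l['centre'],.184)[:2].round(3) for l in optics.landmark_of(q,'nozzle_top')])
for n in ['jar','vial','beaker','solvent']: print(n,[(round(l['conf'],2),at_z(q,l['centre'],0)[:2].round(3)) for l in optics.landmark_of(q,n)][:2])
E
```

```text
[0.455 0.148 0.304] 61.075
wrist dial [(0.008, [-0.2, 0.2], np.float64(-0.081), np.float64(0.037)), (0.012, [0.3, -0.9], np.float64(-0.087), np.float64(0.047)), (0.024, [1.1, -3.2], np.float64(-0.087), np.float64(0.09))]
wrist calliper [(0.008, [0.1, -0.1], np.float64(-0.088), np.float64(0.04)), (0.012, [0.0, -0.9], np.float64(-0.082), np.float64(0.05)), (0.024, [-0.6, -3.2], np.float64(-0.086), np.float64(0.092))]
wrist angle [(0.008, [-1.0, -0.1], np.float64(-0.113), np.float64(0.041)), (0.012, [-0.9, 0.6], np.float64(-0.114), np.float64(0.049)), (0.024, [-1.3, 3.1], np.float64(-0.121), np.float64(0.082))]
wrist detector [(0.008, [-0.4, -0.3], np.float64(-0.113), np.float64(0.022)), (0.012, [-0.8, -0.4], np.float64(-0.119), np.float64(0.028)), (0.024, [-2.4, -0.3], np.float64(-0.111), np.float64(0.063))]
wrist valve [(0.008, [-0.6, -0.3], np.float64(-0.088), np.float64(0.027)), (0.012, [-0.7, 0.3], np.float64(-0.083), np.float64(0.033)), (0.024, [1.4, 2.1], np.float64(-0.089), np.float64(0.057))]
scene dial [(0.008, [-2.0, -1.3], np.float64(-0.068), np.float64(0.142)), (0.012, [0.7
[... 403 characters left out ...]
 -3.2], np.float64(-0.076), np.float64(0.345))]
scene detector [(0.008, [-3.8, -3.7], np.float64(-0.101), np.float64(0.228)), (0.012, [-1.5, -4.3], np.float64(-0.176), np.float64(0.221)), (0.024, [8.0, -5.9], np.float64(-0.21), np.float64(0.251))]
scene valve [(0.008, [-1.7, -3.2], np.float64(-0.08), np.float64(0.094)), (0.012, [4.3, -3.7], np.float64(-0.094), np.float64(0.103)), (0.024, [8.8, -3.9], np.float64(-0.094), np.float64(0.11))]
tee []
nozzle z [array([0.556, 0.335])]
jar [(0.75, array([ 0.694, -0.204])), (0.63, array([0.593, 0.212]))]
vial [(0.47, array([0.578, 0.15 ])), (0.45, array([0.4  , 0.005]))]
beaker [(0.74, array([ 0.738, -0.071]))]
solvent [(0.69, array([0.75 , 0.286]))]
```

```bash
python3 -c "
from h import *
print(status.read_state()['time_s'],manip.job_done())"
```

```text
the job is handed in; nothing more can be done
62.975 None
```

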